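# Turn a tacked steel pot mouth-down in the welding booth

## Task

Get the square steel pot ready for its base seam: slide the booth's amber guard fully open, stand the pot mouth-down on the middle of the round turntable, and slide the guard fully shut again. Set the pot down gently each time rather than dropping it or letting it topple, and leave the other things on the bench where they are.

Things in the scene. Friction and masses are not known exactly. Their poses are not given: they have to be found in the camera images.
- pot: Open pot of bare steel box section, copper-coloured tacks along its base seam, 0.3 to 0.5 kg: 50 x 50 mm outside, 75 mm tall, walls and base 4 mm. It lies steadily on any flat side. It starts mouth-up, at any yaw, on the bench left of the booth; the bench is clear for 60 mm or more around it. Origin: centre of the base's outside; z runs from base to open mouth, x and y are normal to the sides.
- pot_rim (a point): Centre of the pot's open mouth, level with its rim, 75 mm from the base along the pot's z. Axes as the pot's.
- booth: Low welding booth of grey sheet, aluminium rails and amber panes, fixed to the bench. Origin: on the bench under the turntable's centre; x points away from its open front, which faces the robot, y left along the guard's track, z up. The bay is 266 mm wide between grey end sheets (y = +-135 mm, tops at 148 mm); the rear pane and rail stand at x = 112 mm, top 164 mm.
- turntable (a point): Centre of the round steel faceplate, on its upper face, 50 mm above the bench. The faceplate is 130 mm in diameter, flat, fixed, and marked with concentric rings. Axes as the booth's.
- gear_motor (a point): Centre of the top of the turntable's gear motor, a fixed blue block with a black cylinder in the bay's rear left corner (booth x 37 to 107 mm, y 74 to 120 mm); this point is 76 mm above the bench.
- parking (a point): Middle of the floor of the empty parking bay right of the turntable bay, into which the guard slides; booth y = -270 mm. Behind it the torch hangs from a thin post (booth x = 118 mm, y = -300 to -190 mm, up to 260 mm high).
- guard (a joint): Slide of the red-framed amber guard, m: 0 = fully shut over the turntable, 0.27 = fully open, parked to the right; it grows as the guard moves along the booth's -y. It starts shut or up to 30 mm ajar, has about 3 N of friction, stays where it is left and stops dead at both ends. It is L-shaped: an upright front pane (booth x = -124 mm) and a flat roof, top at 176 mm, both 274 mm long.
- guard_handle (a point): Top end of the guard's steel bar handle, on its centre line, 150 mm above the bench. The bar is round, 14 mm in diameter, and runs 80 mm straight down from this point, 38 mm in front (booth's -x) of the pane, joined to it by a stub at each end. With the guard shut it stands at y = +95 mm in the booth's frame; it moves with the guard. Axes as the booth's.
- coupon: Bystander: welded pair of flat plates, 101 x 100 x 6 mm, lying flat. Origin: centre of the underside.
- tape: Bystander: roll of black tape lying flat, 84 mm across, 19 mm high. Origin: centre of the underside.
- magnet: Bystander: red triangular magnetic square lying flat, about 75 x 75 x 18 mm. Origin: near its middle, on the underside.
- tin: Bystander: small round open aluminium tin, 60 mm across, 50 mm tall, standing mouth-up. Origin: centre of the underside.
- jar: Bystander: jar of paste with a white band and blue lid, 68 mm across, 70 mm tall. Origin: centre of the underside.
- wirebrush: Bystander: hand brush lying down, 200 mm long. Origin: near its middle, on the underside; x along it. Beyond it, at the bench's left edge, stands a brown welding mask, 265 mm tall, fixed.
- hammer: Bystander: hammer lying down, 260 mm long, its head to +x. Origin: near its middle, on the underside; x along it.
Not all that is in view belongs to the job. What is shaped like the pot but green or pink is not meant.

How it is judged (in metres and radians):
On the way, in this order (a step that is already met when the one before it is completed fails the run):
1. the guard is slid fully open (within 15 mm) (value of joint guard above 0.255 m), for 0.1 s.
2. the pot stands mouth-down on the turntable, let go, with the guard still open (angle between pot's own z axis and vertical above 3.05 rad and horizontal distance between pot_rim and turntable below 0.015 m and z of pot_rim in the frame of turntable between -0.004 and 0.004 m and contact force between pot and the fingers below 0.1 N and value of joint guard above 0.2 m), for 0.2 s.
At the end, for the whole second after the job is handed in: The pot stands at rest mouth-down, flat on the turntable, its centre within 15 mm of the turntable's centre; the guard is fully shut (within 8 mm); the robot has let go of everything (angle between pot's own z axis and vertical above 3.05 rad and horizontal distance between pot_rim and turntable below 0.015 m and z of pot_rim in the frame of turntable between -0.004 and 0.004 m and linear speed of pot below 0.01 m/s and value of joint guard below 0.008 m); the robot touches nothing.
It fails at once if the pot is dropped or toppled: it falls or tumbles free of the fingers (faster than 0.4 m/s or 6 rad/s, as from a drop of about 10 mm or a topple onto its side) (contact force between pot and the fingers below 0.1 N and (linear speed of pot above 0.4 m/s or angular speed of pot above 6 rad/s)).
It fails at once if a bystander is moved by more than 20 mm (distance of any of coupon, tape, magnet, tin, jar, wirebrush, hammer from where it was at the start of the episode above 0.02 m).
It also fails if it takes over 72 s, if anything falls off the work surface, if the arm or the gripper's body presses on something with over 40 N, if the wrist force passes 120 N, or if a joint passes its speed limit or range.

## Robot

A 6-joint arm with a two-finger parallel gripper is mounted at the origin on the work surface. World frame = base frame: x ahead of the robot, y to its left, z up, the work surface at z = 0. Lengths are in mm, angles in rad, forces in N, time in s.
With the tool pointing down it reaches from about 325 to 850 mm from the base axis. Payload 15.5 kg.
Tool frame: the origin (TCP) lies midway between the tips of the shut fingers; the grasp point (between the pads) lies r.grasp_offset behind it (r.grasp_offset is the distance from the TCP to the grasp point, in mm); y points along the fingers, z is the direction in which the jaws open and shut, and the axes are right-handed (so a half turn about y gives the same grasp; the last joint's range is limited). The gripper opens to 91 mm and grips with 3 to 60 N. Pads are 32 mm wide; open, the fingers measure 118 mm over their backs; the gripper's body (76 mm by 178 mm) begins 60 mm behind the grasp point.
Start: joints at [-1.21, 0.494, 1.345, -0, 1.302, -0.096], TCP at [275.675, -560.918, 213.915] pointing down, gripper open.
Joint ranges: [-2.91, 2.91], [-0.82, 2.16], [0.22, 2.67], [-1.22, 4.37], [0.12, 2.79], [-3.08, 3.08]. Speed limits (rad/s): [1.89, 1.89, 2.57, 3.01, 3.01, 3.01].

## Interface

Orientations are given as a rotation vector (axis times angle).
In Python, from rig import telemetry, optics, ticket, r gives the robot as it stands. The module is installed in compiled form; this text tells all that it offers.
- The arm moves only by the shell command python3 -m pendant 'ROWS' [OPENING] [FORCE]. ROWS is JSON, a list of rows, each an object with "offset": the shift along the tool's x, y, z in mm, a list of three; "dr": the turn, a rotation vector about the tool's x, y, z in rad, a list of three. A call has exactly 10 rows; each row is the pose to reach, as a shift and turn from the pose commanded when the call began, along the tool's axes at that moment; what a row does not reach only later rows make up. A row lasts 1/10 s, in which the tool goes at most 50 mm and 8.59 degrees, less where a joint would pass 70% of its speed; a pose out of reach is approached as far as the arm can. A call with a gripper value outside its range is refused whole. OPENING is the opening, from 0 (shut) to 1 (fully open), set as the call begins (- or left out, the last holds). The fingers move at their own pace and stop on an object; FORCE is the grip in N (left out, the last holds). Time passes only in rows, so rows that repeat a pose let the fingers close, or fill a call up. It gives the time, the measured TCP pose, the force and the opening at its end, in the units of the state.
- telemetry.get_obs(): the state, without advancing time (a new reading comes with each control period).
- optics.read_camera(name): name is "scene" or "top"; returns a dict with "image" (384x512x3 uint8, red, green, blue), "depth" (384x512 float32, mm along the optical axis (not along the pixel's ray), 0 where there is no reading), "K" (3x3 intrinsics, pixels), "rvec" (rotation vector, rad) and "tvec" (3), from world to camera coordinates, as OpenCV has them. Camera axes: x right, y down, z forward; pixel columns grow to the right and rows downward; lengths in mm; the calibration is good to about 2 mm. A picture is of the moment at which its call begins.
- ticket.hand_in(): hands the job in, once; it reports no verdict.
The state is a dict: "t": time; "joint_positions": joint angles; "joint_vel": joint speeds; "joint_torque": joint torques, N m; "tool_pos": TCP position; "tcp_rot": TCP orientation; "ft_force": force on the tool from outside, world axes, zero at the start; "ft_torque": the same for the moment, N m; "gripper_width": finger opening in mm.
Only numpy, scipy, OpenCV 4.12 (cv2) and the standard library are available. Lean on these libraries where they do the work, as an engineer would, in place of code of your own. Each camera call takes 0.05 s, during which the arm holds its last target.

## Working session

There is one attempt and no reset: what is moved stays moved. The work goes in short steps, Python scripts to look and compute and a shell command to move; the robot and the scene stay as the last step left them, time stands still between calls to the robot, and variables do not carry over. Pictures are saved under pics/ and viewed, and the job is handed in when it is done.

```bash
mkdir -p pics; ls
python3 - <<'E'
from rig import telemetry, optics, ticket, r
import cv2, numpy as np
o=telemetry.get_obs()
for k,v in o.items(): print(k,np.round(v,3))
print(r.grasp_offset)
for n in("scene","top"):
    c=optics.read_camera(n); cv2.imwrite(f"pics/{n}0.png",c["image"][:,:,::-1]); np.savez(f"{n}0.npz",**c)
    R=cv2.Rodrigues(c["rvec"])[0]; print(n,c["K"].tolist(),(-R.T@c["tvec"].ravel()).round(1),R.round(3).tolist())
E
```

```text
pics
t 0.0
joint_positions [-1.21   0.494  1.346 -0.     1.302 -0.096]
joint_vel [-0.002 -0.001 -0.001 -0.003  0.     0.   ]
joint_torque [-1.0000e-03 -8.7882e+01 -3.8186e+01  7.1000e-02  5.3000e-02 -0.0000e+00]
tool_pos [ 275.533 -560.555  213.329]
tcp_rot [-0.458  1.969 -1.966]
ft_force [-0.099 -0.594  0.261]
ft_torque [-0.001  0.038  0.031]
gripper_width 91.414
18.8
scene [[350.5337083568617, 0.0, 252.4367752287435], [0.0, 350.5337083568617, 187.34944778175463], [0.0, 0.0, 1.0]] [1205.1 -227.9 1127.8] [[0.385, 0.923, 0.008], [0.746, -0.306, -0.592], [-0.544, 0.234, -0.806]]
top [[479.7179104133483, 0.0, 257.75749014045715], [0.0, 479.7179104133483, 195.14551401620017], [0.0, 0.0, 1.0]] [ 313.6   69.8 1674.8] [[0.018, -1.0, -0.002], [-0.991, -0.017, -0.13], [0.13, 0.004, -0.992]]
```

View pics/scene0.png

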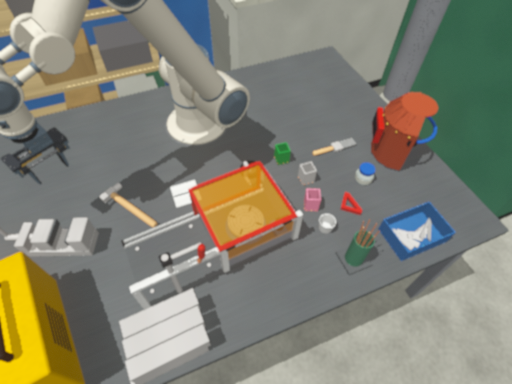

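View pics/top0.png

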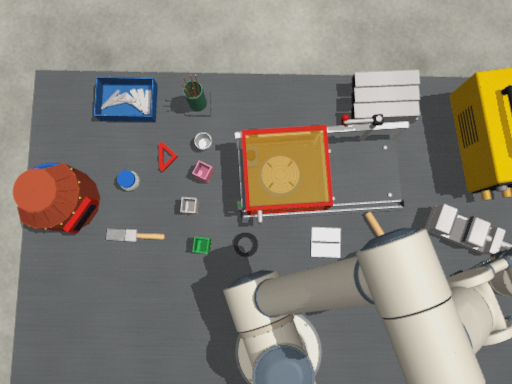

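The top view shows the steel pot at about (189,206), the guard over the booth at about (286,170), and the green and pink decoys at (201,245) and (203,172). I'll zoom in and measure.

```bash
cat > h.py <<'E'
import numpy as np, cv2
def ld(n): return dict(np.load(n))
def w(c,u,v,z=None):
    R=cv2.Rodrigues(c["rvec"])[0]; t=c["tvec"].ravel()
    d=R.T@np.linalg.inv(c["K"])@np.array([u,v,1.]); o=-R.T@t
    if z is None: return o+d*c["depth"][int(round(v)),int(round(u))]
    return o+d*(z-o[2])/d[2]
def cloud(c):
    R=cv2.Rodrigues(c["rvec"])[0]; t=c["tvec"].ravel()
    h,wd=c["depth"].shape; u,v=np.meshgrid(np.arange(wd),np.arange(h))
    p=np.stack([u,v,np.ones_like(u)],-1)@np.linalg.inv(c["K"]).T*c["depth"][...,None]
    return (p-t)@R
E
python3 - <<'E'
import cv2
from h import *
t=ld("top0.npz"); s=ld("scene0.npz")
a=cv2.resize(t["image"][110:230,170:350,::-1],None,fx=4.4,fy=4.4,interpolation=cv2.INTER_CUBIC); cv2.imwrite("pics/t1.png",a)
a=cv2.resize(s["image"][130:290,180:380,::-1],None,fx=3.7,fy=3.7,interpolation=cv2.INTER_CUBIC); cv2.imwrite("pics/s1.png",a)
P=cloud(t)
print(P[196:218:2,178:202:2,2].round(0).astype(int))
E
```

```text
[[-5 -7  2 -2 -2  0  7 -7  3  4  3  1]
 [-7 -2 74 77 73 71 77 80 74  3  4 -2]
 [ 6 -4 70 34 32 31 37 45 41 70  2 -2]
 [-1 -6 77 30  2  7  4  6  3 59 15  4]
 [-8  1 61 28  9  7  0  7  7 60 14 -5]
 [ 5 -4 58 18  6  9  2  7 71 59  7 -1]
 [ 3 -3 61 19  5 -1  7  2 73 46  0 -1]
 [-6 77 56 11  2 -4  5  5 75 43  4  3]
 [-1 -3 72 73 72 71 69 69 70 45 -3 -4]
 [ 2 -6 -7 -1 -5 -3 12 21 24 28 -1  3]
 [-3 -2  4 -1  4 -5 -3  4 -2 -5 -8 -4]]
```

View pics/t1.png

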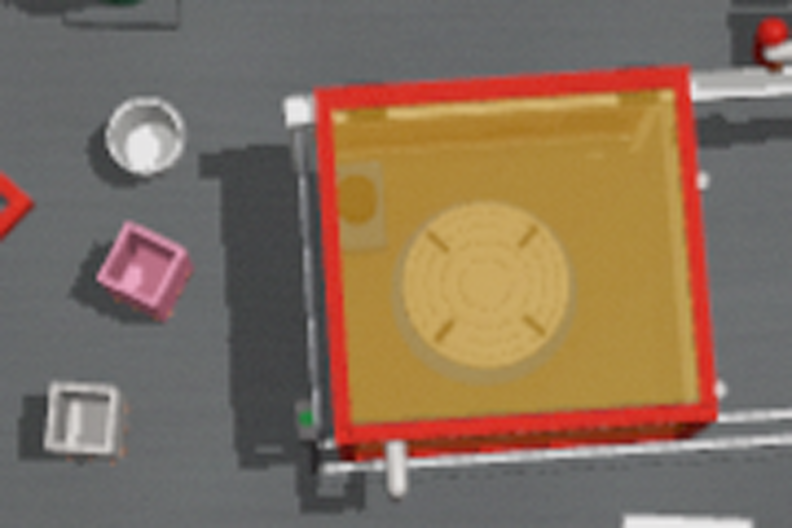

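View pics/s1.png

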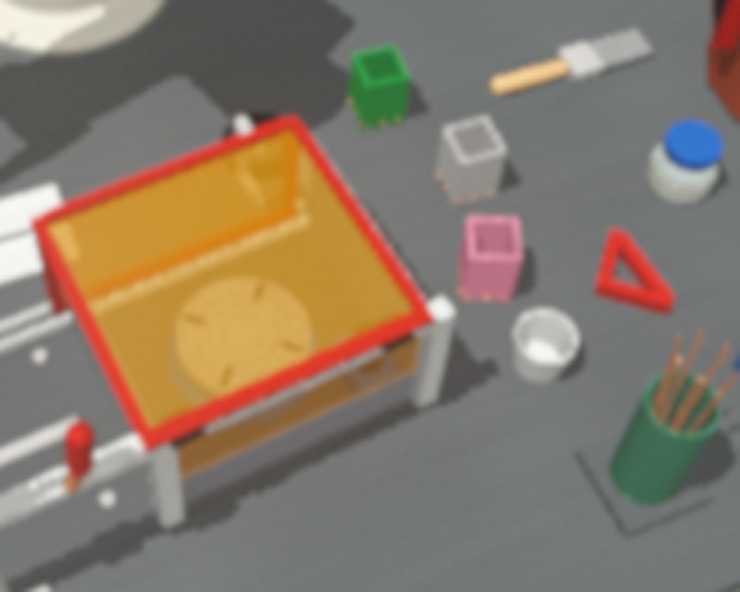

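Run:
```python
from h import *
t=ld("top0.npz"); s=ld("scene0.npz")
f=lambda x,y:(170+(x+.5)/4.4-.5,110+(y+.5)/4.4-.5)
g=lambda x,y:(180+(x+.5)/3.7-.5,130+(y+.5)/3.7-.5)
print("pot top", *[w(t,*f(*p),75).round(1) for p in[(51,383),(118,382),(121,453),(46,453)]])
print("pot scene",*[w(s,*g(*p),75).round(1) for p in[(442,127),(488,117),(506,150),(455,164)]])
q=[w(t,*f(*p),176)[:2] for p in[(316,92),(689,66),(717,417),(340,447)]]
print("roof top",np.round(q,1).tolist())
q=[w(s,*g(*p),176)[:2] for p in[(298,117),(432,318),(148,447),(36,225)]]
print("roof sc",np.round(q,1).tolist())
print("disc",w(t,*f(486,284),50).round(1),w(s,*g(244,333),50).round(1))
print("handle",w(t,*f(398,490),150).round(1),w(s,*g(243,121),150).round(1))
# ellipse masks
a=cv2.resize(t["image"][150:240,235:345,::-1],None,fx=7,fy=6.5,interpolation=cv2.INTER_CUBIC); cv2.imwrite("pics/t2.png",a)
P=cloud(t);m=(abs(P[...,2]-75)<14)&(P[...,0]>0)
m[:, :175]=0;m[:,205:]=0;m[:190]=0;m[225:]=0
v,u=np.nonzero(m); pts=np.array([w(t,a,b,75)[:2] for a,b in zip(u,v)]);print(cv2.minAreaRect(pts.astype(np.float32)))
roof=np.abs(P[...,2]-176)<12; v,u=np.nonzero(roof);k=(u>235)&(u<340)&(v>115)&(v<225)
pts=np.array([w(t,a,b,176)[:2] for a,b in zip(u[k],v[k])]);print(cv2.minAreaRect(pts.astype(np.float32)))
```

```text
pot top [513.7 333.3  75. ] [515.4 282.1  75. ] [461. 278.  75.] [460.  335.1  75. ]
pot scene [459. 291.  75.] [465.2 342.9  75. ] [512.5 338.7  75. ] [508.9 280.6  75. ]
roof top [[718.2, 131.7], [742.4, -140.2], [484.9, -159.9], [458.7, 108.8]]
roof sc [[466.8, 118.4], [718.9, 135.0], [740.6, -131.5], [494.7, -151.5]]
disc [600.6   0.7  50. ] [600.6   7.2  50. ]
handle [430.7  66.9 150. ] [430.8  75.5 150. ]
((485.5795593261719, 309.1109924316406), (51.552146911621094, 50.907257080078125), 86.518798828125)
((602.3994750976562, -25.876876831054688), (262.728759765625, 331.50482177734375), 4.7044291496276855)
```

View pics/t2.png

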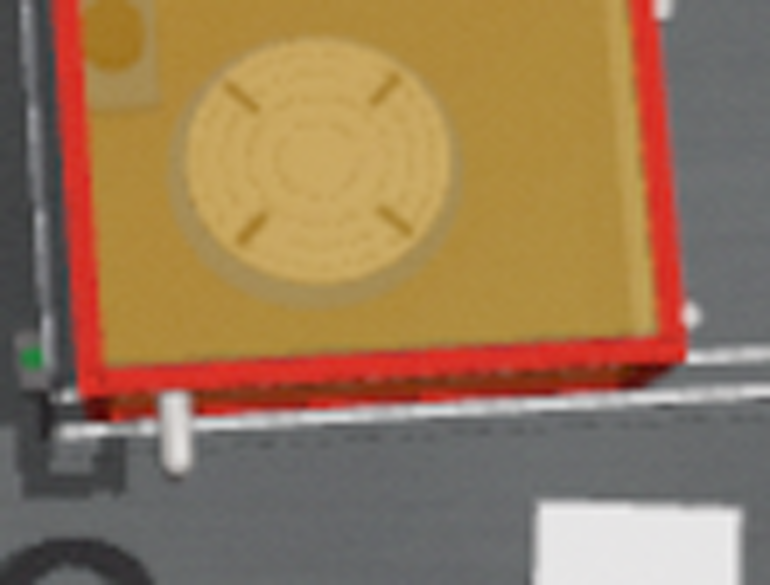

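Run:
```python
from h import *
from scipy.spatial.transform import Rotation as Ro
print(Ro.from_rotvec([-0.458,1.969,-1.966]).as_matrix().round(3))
t=ld("top0.npz"); s=ld("scene0.npz")
for n,u,v,z in [("green",201,245,75),("pink",203,172,75),("magnet",166,157,18),("tin",203,142,50),("jar",127,181,70),("brushend",163,237,15),("tape",245,244,19),("coupon",326,242,6),("hamhandle",368,212,20),("potc",189,206,75),("frontrail",380,204,None),("frontrail2",380,208,None),("frontrail",300,211,None),("rr",380,127,None)]:
    print(n,w(t,u,v,z).round(0))
P=cloud(t)
# height map grid print around front rails booth columns
for u in (350,365,385):
    print(u,[tuple(P[v,u].round(0).astype(int)) for v in range(198,216)])
M=cv2.resize(s["image"][180:300,110:260,::-1],None,fx=5,fy=5,interpolation=cv2.INTER_CUBIC);cv2.imwrite("pics/s2.png",M)
```

```text
[[-0.897 -0.001  0.441]
 [-0.441  0.001 -0.897]
 [-0.    -1.    -0.002]]
green [353. 261.  75.]
pink [599. 263.  75.]
magnet [661. 402.  18.]
tin [709. 269.  50.]
jar [565. 520.  70.]
brushend [380. 401.  15.]
tape [361. 117.  19.]
coupon [ 373. -163.    6.]
hamhandle [ 478. -306.   20.]
potc [483. 306.  75.]
frontrail [ 509. -352.    4.]
frontrail2 [ 493. -348.   19.]
frontrail [477. -70.  28.]
rr [ 741. -316.  163.]
350 [(np.int64(527), np.int64(-246), np.int64(11)), (np.int64(524), np.int64(-247), np.int64(6)), (np.int64(520), np.int64(-246), np.int64(10)), (np.int64(518), np.int64(-248), np.int64(3)), (np.int64(514), np.int64(-248), np.int64(1)), (np.int64(510), np.int64(-247), np.int64(7)), (np.int64(505), np.int64(-244), np.int64(21)), (np.int64(503), np.int64(-247), np.int64(5)), (np.int64(500), np.int64(-247), np.int64(6)), (np.int64(496), np.int64(-246), np.int64(11)), (np.int64(493), np.int64(-248), np.int64(0)), (np.int64(489), np.int64(-247), np.int64(5)), (np.int64(484), np.int64(-244), np.int64(20)), (np.int64(482), np.int64(-246), np.int64(8)), (np.int64(479), np.int64
[... 1139 characters left out ...]
5)), (np.int64(519), np.int64(-369), np.int64(10)), (np.int64(515), np.int64(-368), np.int64(10)), (np.int64(512), np.int64(-369), np.int64(7)), (np.int64(509), np.int64(-370), np.int64(3)), (np.int64(506), np.int64(-370), np.int64(4)), (np.int64(502), np.int64(-370), np.int64(3)), (np.int64(497), np.int64(-367), np.int64(16)), (np.int64(494), np.int64(-368), np.int64(9)), (np.int64(492), np.int64(-370), np.int64(4)), (np.int64(488), np.int64(-370), np.int64(3)), (np.int64(485), np.int64(-371), np.int64(-3)), (np.int64(481), np.int64(-370), np.int64(2)), (np.int64(478), np.int64(-372), np.int64(-6)), (np.int64(474), np.int64(-369), np.int64(4)), (np.int64(471), np.int64(-372), np.int64(-6))]
```

View pics/s2.png

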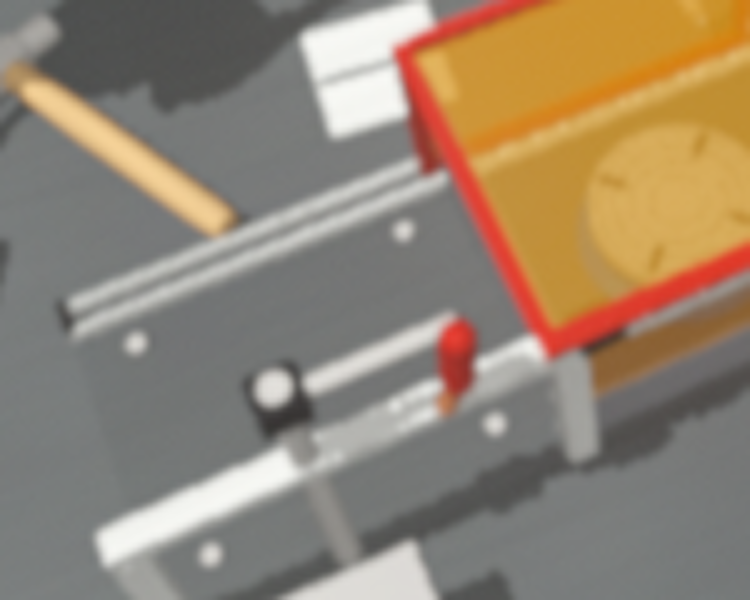

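```bash
cat >> h.py <<'E'
from scipy.spatial.transform import Rotation as Ro
def rot(d,z):
    y=np.array(d,float);y/=np.linalg.norm(y);z=np.array(z,float);z-=y*(y@z);z/=np.linalg.norm(z)
    return np.stack([np.cross(y,z),y,z],1)
def plan(o,R2,p2,grasp=False):
    """offset (tool axes) and dr from measured pose to target; p2 TCP target (or grasp point)"""
    R1=Ro.from_rotvec(o["tcp_rot"]).as_matrix(); p2=np.array(p2,float)
    if R2 is None: R2=R1
    if grasp: p2=p2+18.8*R2[:,1]
    return (R1.T@(p2-o["tool_pos"])).round(1), Ro.from_matrix(R1.T@R2).as_rotvec().round(3)
E
python3 - <<'E'
from h import *
from rig import telemetry
o=telemetry.get_obs()
b=np.radians(5.2); yb=np.array([-np.sin(b),np.cos(b),0])
print(plan(o,rot([0,0,-1],-yb),[432,70,200]),plan(o,rot([0,0,-1],-yb),[432,70,109]))
E
```

```text
(array([-418.6,   14. , -496.9]), array([0.001, 0.366, 0.   ])) (array([-418.6,  105. , -496.8]), array([0.001, 0.366, 0.   ]))
```

```bash
python3 -m pendant '[{"offset":[-10,0,-12],"dr":[0,0,0]},{"offset":[-35,0,-42],"dr":[0,0.04,0]},{"offset":[-65,2,-77],"dr":[0,0.08,0]},{"offset":[-100,4,-117],"dr":[0,0.12,0]},{"offset":[-135,6,-158],"dr":[0,0.16,0]},{"offset":[-165,8,-196],"dr":[0,0.2,0]},{"offset":[-195,10,-232],"dr":[0,0.24,0]},{"offset":[-225,11,-268],"dr":[0,0.28,0]},{"offset":[-255,12,-304],"dr":[0,0.32,0]},{"offset":[-285,13,-340],"dr":[0,0.366,0]}]' 1 10
python3 - <<'E'
from h import *
from rig import telemetry
o=telemetry.get_obs()
b=np.radians(5.2); yb=np.array([-np.sin(b),np.cos(b),0])
print(o["joint_positions"].round(3),plan(o,rot([0,0,-1],-yb),[432,70,200]))
E
```

```text
t: 1.1
tool_pos: [381.4, -128.2, 200.9]
tcp_rot: [-0.097, 2.176, -2.176]
ft_force: [0.8, -0.2, -0.1]
gripper_width: 91.2
[-0.473  0.198  1.874  0.     1.069  1.009] (array([ -68. ,    0.9, -193. ]), array([-0.   , -0.002, -0.   ]))
```

```bash
python3 -m pendant '[{"offset":[-12,0,-34],"dr":[0,0,0]},{"offset":[-25,0,-72],"dr":[0,0,0]},{"offset":[-40,0,-113],"dr":[0,0,0]},{"offset":[-54,0,-152],"dr":[0,0,0]},{"offset":[-64,0,-181],"dr":[0,0,0]},{"offset":[-68,5,-193],"dr":[0,0,0]},{"offset":[-68,20,-193],"dr":[0,0,0]},{"offset":[-68,40,-193],"dr":[0,0,0]},{"offset":[-68,55,-193],"dr":[0,0,0]},{"offset":[-68,60,-193],"dr":[0,0,0]}]'
python3 - <<'E'
from h import *
from rig import telemetry,optics
o=telemetry.get_obs();print(o["joint_positions"].round(4))
for n in("top","scene"):
    c=optics.read_camera(n); np.savez(n+"1.npz",**c)
    u0,v0=(225,150) if n=="top" else (220,120)
    cv2.imwrite(f"pics/{n}2.png",cv2.resize(c["image"][v0:v0+90,u0:u0+110,::-1],None,fx=5,fy=5,interpolation=cv2.INTER_CUBIC))
a=cv2.imread("pics/top2.png");b=cv2.imread("pics/scene2.png");cv2.imwrite("pics/ts2.png",cv2.resize(np.hstack([a,b]),None,fx=.72,fy=.72))
E
```

```text
t: 2.1
tool_pos: [430.6, 67.8, 139.5]
tcp_rot: [-0.101, 2.176, -2.176]
ft_force: [0.4, -0.3, 0.3]
gripper_width: 91.4
[ 1.9100e-02  3.4000e-01  1.8835e+00 -2.0000e-04  9.2090e-01  1.4995e+00]
```

View pics/ts2.png

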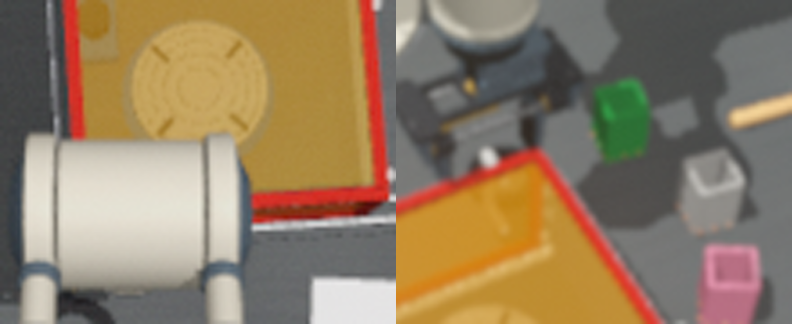

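The scene view shows the handle's tip at about (488,158) in the composite, between the open fingers. I'll go down and close on it.

```bash
python3 -m pendant '[{"offset":[0,10,0],"dr":[0,0,0]},{"offset":[0,20,0],"dr":[0,0,0]},{"offset":[0,27,0],"dr":[0,0,0]},{"offset":[0,30,0],"dr":[0,0,0]},{"offset":[0,30,0],"dr":[0,0,0]},{"offset":[0,30,0],"dr":[0,0,0]},{"offset":[0,30,0],"dr":[0,0,0]},{"offset":[0,30,0],"dr":[0,0,0]},{"offset":[0,30,0],"dr":[0,0,0]},{"offset":[0,30,0],"dr":[0,0,0]}]'
python3 -m pendant '[{"offset":[0,0,0],"dr":[0,0,0]},{"offset":[0,0,0],"dr":[0,0,0]},{"offset":[0,0,0],"dr":[0,0,0]},{"offset":[0,0,0],"dr":[0,0,0]},{"offset":[0,0,0],"dr":[0,0,0]},{"offset":[0,0,0],"dr":[0,0,0]},{"offset":[0,0,0],"dr":[0,0,0]},{"offset":[0,0,0],"dr":[0,0,0]},{"offset":[0,0,0],"dr":[0,0,0]},{"offset":[0,0,0],"dr":[0,0,0]}]' 0 15
```

```text
t: 3.2
tool_pos: [431.8, 68.3, 111.0]
tcp_rot: [-0.099, 2.175, -2.175]
ft_force: [0.2, -0.2, -0.6]
gripper_width: 91.5
t: 4.2
tool_pos: [431.7, 68.4, 110.9]
tcp_rot: [-0.099, 2.175, -2.175]
ft_force: [-0.9, 0.1, -0.5]
gripper_width: 14.2
```

```bash
python3 -m pendant '[{"offset":[0,0,8],"dr":[0,0,0]},{"offset":[0,0,28],"dr":[0,0,0]},{"offset":[0,0,55],"dr":[0,0,0]},{"offset":[0,0,85],"dr":[0,0,0]},{"offset":[0,0,118],"dr":[0,0,0]},{"offset":[0,0,150],"dr":[0,0,0]},{"offset":[0,0,182],"dr":[0,0,0]},{"offset":[0,0,212],"dr":[0,0,0]},{"offset":[0,0,232],"dr":[0,0,0]},{"offset":[0,0,242],"dr":[0,0,0]}]'
python3 - <<'E'
from h import *
from rig import telemetry,optics
o=telemetry.get_obs();print(o["joint_positions"].round(4),o["tool_pos"],o["ft_force"])
E
```

```text
t: 5.2
tool_pos: [451.6, -174.0, 110.8]
tcp_rot: [-0.101, 2.178, -2.176]
ft_force: [-12.2, 3.1, 14.9]
gripper_width: 13.2
[-4.9060e-01  4.4240e-01  1.8045e+00 -1.0000e-03  8.9820e-01  9.9130e-01] [ 451.62751584 -174.01199443  110.78818694] [-12.21373584   3.12001732  14.86670555]
```

```bash
python3 -m pendant '[{"offset":[1,0,3],"dr":[0,0,0]},{"offset":[2,0,6],"dr":[0,0,0]},{"offset":[3,0,9],"dr":[0,0,0]},{"offset":[3,0,11],"dr":[0,0,0]},{"offset":[3,0,12],"dr":[0,0,0]},{"offset":[3,0,13],"dr":[0,0,0]},{"offset":[3,0,14],"dr":[0,0,0]},{"offset":[3,0,14],"dr":[0,0,0]},{"offset":[3,0,14],"dr":[0,0,0]},{"offset":[3,0,14],"dr":[0,0,0]}]'
```

```text
t: 6.2
tool_pos: [452.4, -185.3, 110.8]
tcp_rot: [-0.098, 2.177, -2.172]
ft_force: [9.2, 18.3, 0.7]
gripper_width: 13.7
```

```bash
python3 -m pendant '[{"offset":[-1,0,-3],"dr":[0,0,0]},{"offset":[-1,0,-3],"dr":[0,0,0]},{"offset":[-1,0,-3],"dr":[0,0,0]},{"offset":[-1,0,-3],"dr":[0,0,0]},{"offset":[-1,0,-3],"dr":[0,0,0]},{"offset":[-1,-10,-3],"dr":[0,0,0]},{"offset":[-1,-30,-3],"dr":[0,0,0]},{"offset":[-1,-60,-3],"dr":[0,0,0]},{"offset":[-1,-90,-3],"dr":[0,0,0]},{"offset":[-1,-110,-3],"dr":[0,0,0]}]' 0.6
python3 - <<'E'
from h import *
from rig import telemetry,optics
o=telemetry.get_obs();print(o["joint_positions"].round(4),o["tool_pos"],o["ft_force"])
for n in("top","scene"):
    c=optics.read_camera(n); np.savez(n+"3.npz",**c)
    cv2.imwrite(f"pics/{n}3.png",c["image"][:,:,::-1])
a=cv2.imread("pics/top3.png")[110:230,170:350];cv2.imwrite("pics/t3.png",cv2.resize(a,None,fx=4.4,fy=4.4,interpolation=cv2.INTER_CUBIC))
a=cv2.imread("pics/scene3.png")[130:290,180:380];cv2.imwrite("pics/s3.png",cv2.resize(a,None,fx=3.7,fy=3.7,interpolation=cv2.INTER_CUBIC))
E
```

```text
t: 7.2
tool_pos: [453.0, -184.1, 223.6]
tcp_rot: [-0.097, 2.173, -2.175]
ft_force: [0.2, -0.0, -0.6]
gripper_width: 54.8
[-0.5082  0.2911  1.6595 -0.      1.1887  0.9719] [ 453.03958073 -184.11700514  223.64320898] [ 0.18992361 -0.02833723 -0.55162823]
```

View pics/t3.png

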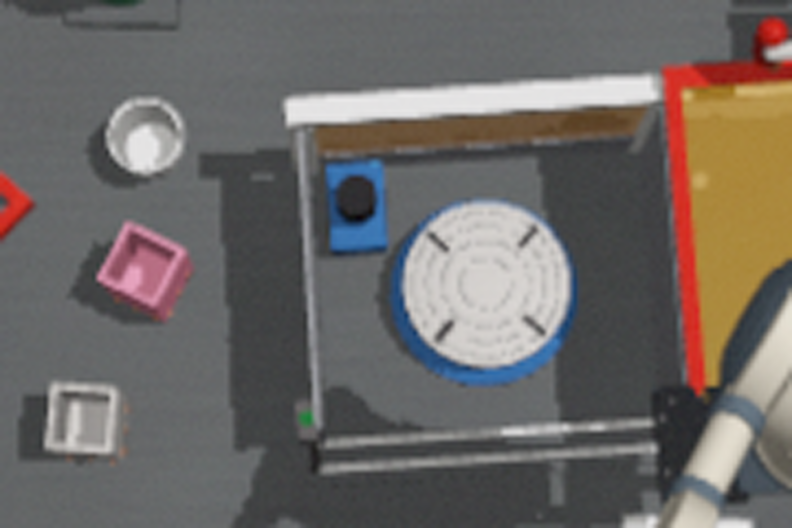

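View pics/s3.png

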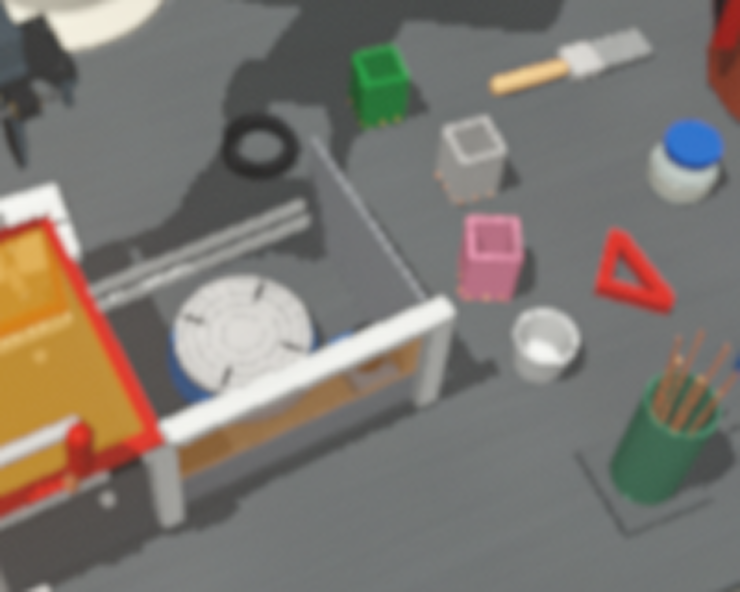

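Run:
```python
from h import *
from scipy.optimize import least_squares
f=lambda x,y:(170+(x+.5)/4.4-.5,110+(y+.5)/4.4-.5)
for n,box in(("top3.npz",(255,150,305,200)),("scene3.npz",(222,200,270,242))):
    c=ld(n); im=c["image"].astype(int); P=cloud(c)
    m=(im.min(-1)>150)&(im.max(-1)-im.min(-1)<30)
    b=np.zeros_like(m);b[box[1]:box[3],box[0]:box[2]]=1
    m=(m&b).astype(np.uint8)
    if n[0]=="s":
        m&=(abs(P[...,2]-50)<25)
    m=cv2.morphologyEx(m,cv2.MORPH_CLOSE,np.ones((5,5),np.uint8))
    k,l,st,ce=cv2.connectedComponentsWithStats(m); i=1+st[1:,4].argmax()
    cn,_=cv2.findContours((l==i).astype(np.uint8),cv2.RETR_EXTERNAL,cv2.CHAIN_APPROX_NONE)
    e=cv2.fitEllipse(max(cn,key=len)); 
    pts=np.array([w(c,*p[0],50)[:2] for p in max(cn,key=len)])
    A=np.c_[2*pts,np.ones(len(pts))];s=np.linalg.lstsq(A,(pts**2).sum(1),rcond=None)[0]
    print(n,st[i],"ell",w(c,*e[0],50).round(1),"circ",s[:2].round(1),np.sqrt(s[2]+s[:2]@s[:2]).round(1))
# pot refine both cameras
c=ld("scene3.npz");P=cloud(c);v,u=np.nonzero((abs(P[...,2]-75)<8)&(abs(P[...,0]-486)<45)&(abs(P[...,1]-309)<45))
p=np.array([w(c,a,b,75)[:2] for a,b in zip(u,v)],np.float32);print(cv2.minAreaRect(p))
for n in("top0.npz","top3.npz"):
    c=ld(n);P=cloud(c);v,u=np.nonzero((abs(P[...,2]-75)<12)&(abs(P[...,0]-486)<45)&(abs(P[...,1]-309)<45))
    p=np.array([w(c,a,b,75)[:2] for a,b in zip(u,v)],np.float32);print(cv2.minAreaRect(p))
Q=np.array([[-1.21,.494,1.346,0,1.302,-.096],[-.473,.198,1.874,0,1.069,1.009],[.0191,.34,1.8835,0,.9209,1.4995],[-.5082,.2911,1.6595,0,1.1887,.9719]])
T=np.array([[275.5,-560.6,213.3],[381.4,-128.2,200.9],[430.6,67.8,139.5],[453.04,-184.1,223.6]])
def fk(p,q):
    h,off,a2,d4=p; r=a2*np.sin(q[:,1])+d4*np.sin(q[:,1]+q[:,2]); z=h+a2*np.cos(q[:,1])+d4*np.cos(q[:,1]+q[:,2])
    return np.c_[r*np.cos(q[:,0])-off*np.sin(q[:,0]),r*np.sin(q[:,0])+off*np.cos(q[:,0]),z]
s=least_squares(lambda p:(fk(p,Q)-T).ravel(),[0,60,500,500]);print(s.x.round(1),s.fun.round(1))
```

```text
top3.npz [ 262  156   37   37 1100] ell [600.8   0.9  50. ] circ [601.1   0.9] 63.2
scene3.npz [228 205  36  32 853] ell [600.3   4.   50. ] circ [598.9   4.7] 61.8
((490.6878662109375, 313.40948486328125), (52.10480499267578, 54.75127410888672), 84.87806701660156)
((485.59906005859375, 309.4312744140625), (50.91044235229492, 50.907257080078125), 86.518798828125)
((485.38616943359375, 309.28900146484375), (51.36541748046875, 51.142906188964844), 86.79727935791016)
[-262.7   59.7  631.1  316.5] [-6.3 16.2 -4.5  3.4 -1.7  3.1 30.1  0.7  0.5 -8.9  5.   0.9]
```

Run:
```python
from h import *
from scipy.optimize import least_squares
Q=np.array([[-1.21,.494,1.346,0,1.302,-.096],[-.473,.198,1.874,0,1.069,1.009],[.0191,.34,1.8835,0,.9209,1.4995],[-.5082,.2911,1.6595,0,1.1887,.9719],[-.4906,.4424,1.8045,0,.8982,.9913]])
T=np.array([[275.5,-560.6,213.3],[381.4,-128.2,200.9],[430.6,67.8,139.5],[453.04,-184.1,223.6],[451.6,-174,110.8]])
r=np.sqrt((T[:,:2]**2).sum(1)-0)
az=np.arctan2(T[:,1],T[:,0]); print("lat",(r*np.sin(az-Q[:,0])).round(1),"rad",(r*np.cos(az-Q[:,0])).round(1),"tilt",Q[:,1]+Q[:,2]+Q[:,4])
rad=r*np.cos(az-Q[:,0]);q2=Q[:,1];q23=q2+Q[:,2]
for sg in(1,-1):
  for conf in (0,1,2):
    def fun(p):
        h,a2,d4,a1,f3=p
        if conf<1:a1=0
        if conf<2:f3=0
        return np.r_[a1+a2*np.sin(q2)+d4*np.sin(q23+f3)-rad,h+a2*np.cos(q2)+d4*np.cos(q23+f3)-T[:,2]]
    s=least_squares(fun,[0,500,500,0,0]);print(conf,s.x.round(3),s.fun.round(1))
  break
```

```text
lat [59.9 59.6 59.6 59.6 59.3] rad [621.8 397.9 431.8 485.4 480.3] tilt [3.142  3.141  3.1444 3.1393 3.1451]
0 [-197.821  569.891  332.519    0.       0.   ] [-31.    5.8  22.4 -13.   23.    2.2   0.3  -2.    1.2  -1.7]
1 [-218.262  618.931  386.38   -65.109    0.   ] [-20.9  -2.4  16.4 -14.   20.9  10.6   2.   -8.9   7.8 -11.5]
2 [-8.88910e+01  5.92657e+02  4.04022e+02  1.74200e+00  3.05000e-01] [ 0.3  0.2  0.1 -0.5 -0.1  0.3 -0.2 -0.  -0.2  0.2]
```

```bash
cat >> h.py <<'E'
def hd(psi,th):
    """tool matrix: heading psi deg, tilt th deg from straight down (toward heading); jaw z = heading-90deg"""
    p,t=np.radians([psi,th]); return rot([np.sin(t)*np.cos(p),np.sin(t)*np.sin(p),-np.cos(t)],[np.sin(p),-np.cos(p),0])
E
python3 - <<'E'
from h import *
from rig import telemetry
o=telemetry.get_obs()
psi=-3.4;R=hd(psi,40);H=np.array([np.cos(np.radians(psi)),np.sin(np.radians(psi)),0])
g=np.array([486,311,42])-8*H
print(g,"way",plan(o,R,g-110*R[:,1],True))
E
```

```text
[478.01408138 311.47445099  42.        ] way (array([ -10.6,  110.9, -500.9]), array([0.05 , 0.145, 0.692]))
```

```bash
python3 -m pendant '[{"offset":[0,-5,-10],"dr":[0,0,0]},{"offset":[0,-10,-40],"dr":[0.005,0.015,0.07]},{"offset":[0,-10,-75],"dr":[0.01,0.03,0.14]},{"offset":[0,-5,-110],"dr":[0.015,0.045,0.21]},{"offset":[0,0,-145],"dr":[0.02,0.06,0.28]},{"offset":[0,10,-180],"dr":[0.025,0.075,0.35]},{"offset":[0,20,-215],"dr":[0.03,0.09,0.42]},{"offset":[-5,30,-250],"dr":[0.035,0.105,0.49]},{"offset":[-5,40,-280],"dr":[0.04,0.12,0.56]},{"offset":[-5,45,-305],"dr":[0.045,0.13,0.62]}]' 0.8
python3 - <<'E'
from h import *
from rig import telemetry
o=telemetry.get_obs()
psi=-3.4;R=hd(psi,40);H=np.array([np.cos(np.radians(psi)),np.sin(np.radians(psi)),0])
g=np.array([486,311,42])-8*H
print(o["joint_positions"].round(4).tolist(),o["tool_pos"].round(2).tolist(),o["tcp_rot"].round(4).tolist())
print("way",plan(o,R,g-110*R[:,1],True))
E
```

```text
t: 8.3
tool_pos: [431.7, 60.8, 185.0]
tcp_rot: [0.553, 1.884, -2.009]
ft_force: [-0.1, -0.6, 0.0]
gripper_width: 73.4
[0.0988, 0.1349, 2.229, -0.4167, 0.2961, 2.0818] [431.7, 60.85, 184.98] [0.5535, 1.8844, -2.0088]
way (array([  52.7,   39.7, -256.3]), array([-0.038,  0.031,  0.182]))
```

```bash
cat > kin.py <<'E'
from h import *
from scipy.optimize import least_squares
DATA=[([-1.21,.494,1.346,0,1.302,-.096],[275.5,-560.6,213.3],[-0.458,1.969,-1.966]),
([-.473,.198,1.874,0,1.069,1.009],[381.4,-128.2,200.9],None),([.0191,.34,1.8835,0,.9209,1.4995],[430.6,67.8,139.5],None),
([-.5082,.2911,1.6595,0,1.1887,.9719],[453.04,-184.1,223.6],None),([-.4906,.4424,1.8045,0,.8982,.9913],[451.6,-174,110.8],None),
([0.0988,0.1349,2.229,-0.4167,0.2961,2.0818],[431.7,60.85,184.98],[0.5535,1.8844,-2.0088])]
E_=lambda s,a:Ro.from_euler(s,a).as_matrix()
C=np.array([[0,0,-1],[-1,0,0],[0,1,0]],float) # cols x=-yf,y=zf,z=-xf
def fkR(q): return E_('ZYZYZ',[q[0],q[1]+q[2],q[3],q[4],q[5]])@C
def fk(P,q):
    h,a2,d4,ex,d6,off1,off4,f4=P
    R1=E_('Z',q[0]);R2=R1@E_('Y',q[1]);R3=R2@E_('Y',q[2]);R4=R3@E_('Z',q[3]);R5=R4@E_('Y',q[4])
    return R1@[0,off1,h+d6]+R2@[0,0,a2]+R3@[ex,0,d4]+R4@[f4,off4,0]+R5@[0,0,d6]
E
python3 - <<'E'
from kin import *
for q,p,rv in DATA:
    if rv: print((fkR(q)-Ro.from_rotvec(rv).as_matrix()).round(2).tolist())
for mask in ([1]*6+[0,0],[1]*5+[0,1,0],[1]*5+[0,1,1],[1]*3+[0,1,1,0,1],[1]*3+[0,1,0,1,1],[1]*8):
    mask=np.array(mask)
    s=least_squares(lambda P:np.r_[np.concatenate([fk(P*mask,q)-p for q,p,_ in DATA]),1e-3*P],[-89,592,385,100,200,60*mask[5],60*mask[6],0])
    print(mask,(s.x*mask).round(1),s.fun[:-8].round(1)[-9:],abs(s.fun[:-8]).max().round(1))
E
```

```text
Traceback (most recent call last):
  File "kin.py", line 9, in fkR
    def fkR(q): return E_('ZYZYZ',[q[0],q[1]+q[2],q[3],q[4],q[5]])@C
                       ~~^^^^^^^^^^^^^^^^^^^^^^^^^^^^^^^^^^^^^^^^^
  File "kin.py", line 7, in <lambda>
    E_=lambda s,a:Ro.from_euler(s,a).as_matrix()
                  ~~~~~~~~~~~~~^^^^^
  File "scipy/spatial/transform/_rotation.pyx", line 1413, in scipy.spatial.transform._rotation.Rotation.from_euler
ValueError: Expected axis specification to be a non-empty string of upto 3 characters, got ZYZYZ
```

```bash
sed -i "s/def fkR(q).*/def fkR(q): return E_('ZYZ',[q[0],q[1]+q[2],q[3]])@E_('YZ',[q[4],q[5]])@C/" kin.py
cat > fit.py <<'E'
from kin import *
for q,p,rv in DATA:
    if rv: print((fkR(q)-Ro.from_rotvec(rv).as_matrix()).round(2).tolist())
for mask in ([1]*6+[0,0],[1]*5+[0,1,0],[1]*5+[0,1,1],[1]*3+[0,1,1,0,1],[1]*3+[0,1,0,1,1],[1]*8):
    mask=np.array(mask)
    s=least_squares(lambda P:np.r_[np.concatenate([fk(P*mask,q)-p for q,p,_ in DATA]),1e-3*P],[-89,592,385,100,200,60*mask[5],60*mask[6],0])
    print(mask,(s.x*mask).round(1),s.fun[:-8].round(1)[-9:],abs(s.fun[:-8]).max().round(1))
E
python3 fit.py
```

```text
[[-0.0, 0.0, -0.0], [0.0, -0.0, -0.0], [0.0, -0.0, 0.0]]
[[0.0, 0.0, 0.0], [-0.0, 0.0, -0.0], [-0.0, 0.0, -0.0]]
[1 1 1 1 1 1 0 0] [-96.8 597.  384.  117.5 352.6  59.6   0.    0. ] [-0.1  0.1 -0.   0.2  0.3 -0.  -0.  -0.  -0. ] 0.3
[1 1 1 1 1 0 1 0] [-109.6  612.4  379.1  120.3  395.7    0.    60.8    0. ] [-0.4  1.6  1.2  1.6  0.9  2.   0.7 -9.1 -7.6] 9.1
[1 1 1 1 1 0 1 1] [-108.4  615.2  379.9  151.1  406.2    0.    59.4  -26.7] [-1.1  0.4  1.   0.2  0.   2.   1.8 -0.6 -6.9] 6.9
[1 1 1 0 1 1 0 1] [-143.7  590.8  360.8   -0.   300.5   63.2    0.    68.3] [ -3.    5.7   1.4  10.9  -1.4   0.3  -1.2 -18.1  -4.8] 18.1
[1 1 1 0 1 0 1 1] [-171.5  608.3  348.8    0.   340.9   -0.    63.2   59.6] [ -5.4   7.1   3.   13.9  -3.    2.7   0.3 -24.7 -13.7] 24.7
[1 1 1 1 1 1 1 1] [-9.680e+01  5.970e+02  3.840e+02  1.175e+02  3.526e+02  5.960e+01
 -1.000e-01 -0.000e+00] [-0.1  0.  -0.   0.2  0.3 -0.   0.  -0.  -0. ] 0.3
```

```bash
cat >> kin.py <<'E'
PP=np.array([-96.8,597,384,117.5,352.6,59.6,0,0])
LO=np.array([-2.91,-.82,.22,-1.22,.12,-3.08]);HI=np.array([2.91,2.16,2.67,4.37,2.79,3.08])
def ik(R,p,grasp=True):
    h,a2,d4,ex,d6,off=PP[:6]; p=np.array(p,float)
    if grasp:p=p+18.8*R[:,1]
    c=p-d6*R[:,1]; rr=np.hypot(c[0],c[1])
    if rr<off: return None
    q1=np.arctan2(c[1],c[0])-np.arcsin(off/rr); r=np.sqrt(rr*rr-off*off); z=c[2]-(h+d6)
    L=np.hypot(d4,ex);f=np.arctan2(ex,d4);D=np.hypot(r,z)
    k=(D*D-a2*a2-L*L)/(2*a2*L)
    if abs(k)>1:return None
    g=np.arccos(k);q3=g-f
    q2=np.arctan2(r,z)-np.arctan2(L*np.sin(g),a2+L*np.cos(g))
    W=E_('ZY',[q1,q2+q3]).T@R@C.T
    q4,q5,q6=Ro.from_matrix(W).as_euler('ZYZ')
    if q4<-1.22:q4+=2*np.pi
    q=np.array([q1,q2,q3,q4,q5,q6]);return q
def ok(q): return q is not None and bool(np.all(q>LO+.03)&np.all(q<HI-.03))
def roll(R): return R@np.diag([-1,1,-1.])
E
python3 - <<'E'
from kin import *
for q,p,rv in DATA:
    if rv: print(np.array(q)-ik(Ro.from_rotvec(rv).as_matrix(),p,False).round(3))
import itertools
def show(tag,R,p):
    for fl in(0,1):
        q=ik(roll(R) if fl else R,p); print(tag,"flip" if fl else "    ",ok(q),None if q is None else q.round(2))
for psi in(-3.4,86.6,-93.4,176.6):
  for th in(0,20,30,40,50,60):
    H=np.array([np.cos(np.radians(psi)),np.sin(np.radians(psi)),0])
    show(("pick",psi,th),hd(psi,th),np.array([486,311,42])-8*H)
E
```

```text
[ 0.    -0.001  0.001  0.    -0.001  0.   ]
[-2.e-04 -1.e-04  0.e+00  3.e-04  1.e-04 -2.e-04]
('pick', -3.4, 0)      True [0.47 0.67 1.66 0.   0.81 2.1 ]
('pick', -3.4, 0) flip True [ 0.47  0.67  1.66  0.    0.81 -1.04]
('pick', -3.4, 20)      True [ 0.59  0.63  1.89 -0.57  0.39  2.73]
('pick', -3.4, 20) flip True [ 0.59  0.63  1.89 -0.57  0.39 -0.41]
('pick', -3.4, 30)      False [ 0.67  0.67  1.99  4.93  0.35 -2.72]
('pick', -3.4, 30) flip False [0.67 0.67 1.99 4.93 0.35 0.43]
('pick', -3.4, 40)      False [ 0.74  0.73  2.08  4.36  0.52 -2.06]
('pick', -3.4, 40) flip False [0.74 0.73 2.08 4.36 0.52 1.08]
('pick', -3.4, 50)      True [ 0.82  0.84  2.14  4.14  0.78 -1.75]
('pick', -3.4, 50) flip True [0.82 0.84 2.14 4.14 0.78 1.39]
('pick', -3.4, 60)      True [ 0.89  0.97  2.17  4.09  1.05 -1.57]
('pick', -3.4, 60) flip True [0.89 0.97 2.17 4.09 1.05 1.57]
('pick', 86.6, 0)      True [0.45 0.67 1.66 0.   0.82 0.51]
('pick', 86.6, 0) flip True [ 0.45  0.67  1.66 -0.    0.82 -2.63]
('pick', 86.6, 20)      True [ 0.26  0.66  1.81  0.57  0.64 -0.14]
('pick', 86.6, 20) flip True [0.26 0.
[... 1439 characters left out ...]
76.6, 0) flip True [0.46 0.68 1.63 0.   0.84 2.09]
('pick', 176.6, 20)      True [ 0.38  0.8   1.38  0.15  1.29 -1.2 ]
('pick', 176.6, 20) flip True [0.38 0.8  1.38 0.15 1.29 1.94]
('pick', 176.6, 30)      True [ 0.34  0.88  1.25  0.2   1.5  -1.23]
('pick', 176.6, 30) flip True [0.34 0.88 1.25 0.2  1.5  1.91]
('pick', 176.6, 40)      True [ 0.32  0.97  1.13  0.24  1.7  -1.24]
('pick', 176.6, 40) flip True [0.32 0.97 1.13 0.24 1.7  1.9 ]
('pick', 176.6, 50)      True [ 0.3   1.07  1.    0.29  1.9  -1.24]
('pick', 176.6, 50) flip True [0.3  1.07 1.   0.29 1.9  1.9 ]
('pick', 176.6, 60)      True [ 0.29  1.16  0.89  0.34  2.08 -1.22]
('pick', 176.6, 60) flip True [0.29 1.16 0.89 0.34 2.08 1.92]
```

```bash
cat > search.py <<'E'
from kin import *
Ppot=np.array([486,311,0.]);TT=np.array([600.3,2.5,50.])
def low(R,g):  # lowest of fingertip corners and body front corners
    t=g+18.8*R[:,1]; b=g-60*R[:,1]
    return min((t+s*16*R[:,0])[2] for s in(1,-1)),min((b+s*38*R[:,0]+k*89*R[:,2])[2] for s in(1,-1) for k in(1,-1))
def marg(q):
    if q is None:return -9
    m=np.minimum(q-LO,HI-q); m[4]=min(q[4]-.12,HI[4]-q[4]); return m.min()
def potR(R,psi,up):pass
res=[]
if __name__=="__main__":
  A=[]
  for psi in(-3.4,86.6,-93.4,176.6):
   for th in range(0,65,5):
    for f in(0,1):
      H=np.array([np.cos(np.radians(psi)),np.sin(np.radians(psi)),0])
      for s in(0,8,14):
        g=Ppot-s*H+[0,0,42];R=hd(psi,th)
        q=ik(roll(R) if f else R,g);m=marg(q)
        lo=low(R,g)
        if m<.1 or lo[0]<5 or lo[1]<5:continue
        for B in range(-180,180,15):
          R2=hd(B,90-th); g2=np.array([486,311,25+s]);lo2=low(R2,g2)
          if lo2[0]<2.5 or lo2[1]<5:continue
          q2=ik(R2 if f else roll(R2),g2);m2=marg(q2)
          if m2<.1:continue
          A.append((min(m,m2),psi,th,f,s,B,abs(q-q2).max().round(2),q.round(2).tolist(),q2.round(2).tolist()))
  Bm=[]
  for C in range(-180,180,15):
    for th in range(0,60,5):
      for f in(0,1):
        g=np.array([486,311,28.]);R=hd(C,th);lo=low(R,g)
        if lo[0]<4 or lo[1]<55*(th<0):continue
        q=ik(roll(R) if f else R,g);m=marg(q)
        if m<.1:continue
        for F in range(-180,180,15):
          th4=90-th
          if th4>60 and abs(F-5)>25:continue
          if th4<=60 and abs(F-5)>100:continue
          g2=TT+[0,0,53];R2=hd(F,th4)
          q2=ik(R2 if f else roll(R2),g2);m2=marg(q2)
          if m2<.1:continue
          Bm.append((min(m,m2),C,th,f,F,abs(q-q2).max().round(2),q.round(2).tolist(),q2.round(2).tolist()))
  print(len(A),len(Bm))
  S=[]
  for b in Bm:
    for a in A:
      if (a[5]-b[1])%360==180: S.append((min(a[0],b[0])-.05*(a[6]+b[5]),a,b))
  S.sort(key=lambda x:-x[0])
  seen=set()
  for s in S:
    k=(s[1][1],s[1][5]//30,s[2][4]//30)
    if k in seen:continue
    seen.add(k);print(round(s[0],2),*s[1],"\n    ",*s[2])
    if len(seen)>14:break
E
python3 search.py
```

```text
3836 1548
0.5 0.7228219714241918 86.6 50 0 14 -90 2.04 [-0.04, 0.83, 1.95, 1.3, 0.92, -1.11] [0.74, 0.92, 1.29, -0.5, 1.46, 0.93] 
     0.7577719167138177 90 55 1 60 2.45 [-0.05, 0.91, 1.9, 1.31, 1.01, 1.96] [-0.43, 0.63, 1.76, 0.84, 0.88, -0.5]
0.5 0.7266858754990072 176.6 55 0 8 -90 2.14 [0.29, 1.12, 0.95, 0.32, 1.99, -1.23] [0.72, 0.89, 1.34, -0.46, 1.37, 0.91] 
     0.7577719167138177 90 55 1 60 2.45 [-0.05, 0.91, 1.9, 1.31, 1.01, 1.96] [-0.43, 0.63, 1.76, 0.84, 0.88, -0.5]
0.49 0.7228219714241918 86.6 50 0 14 -90 2.04 [-0.04, 0.83, 1.95, 1.3, 0.92, -1.11] [0.74, 0.92, 1.29, -0.5, 1.46, 0.93] 
     0.7666308690713475 90 55 1 90 2.65 [-0.05, 0.91, 1.9, 1.31, 1.01, 1.96] [-0.4, 0.72, 1.51, 0.59, 1.24, -0.69]
0.49 0.7266858754990072 176.6 55 0 8 -90 2.14 [0.29, 1.12, 0.95, 0.32, 1.99, -1.23] [0.72, 0.89, 1.34, -0.46, 1.37, 0.91] 
     0.7666308690713475 90 55 1 90 2.65 [-0.05, 0.91, 1.9, 1.31, 1.01, 1.96] [-0.4, 0.72, 1.51, 0.59, 1.24, -0.69]
0.47 0.625570809401438 86.6 5 0 14 75 1.55 [0.4, 0.65, 1.71, 0.12, 0.75, 0.37] [-0.18, 1.28, 2.02, 1.67, 1.5, 1.42] 
     0.7321866636964751 -
[... 1752 characters left out ...]
42432248145896 -93.4 55 1 14 90 1.68 [0.8, 1.07, 1.09, -0.58, 1.77, 0.98] [0.12, 0.73, 1.87, 1.0, 0.74, -0.7] 
     0.6063794231444957 -90 55 1 90 1.67 [0.8, 1.07, 1.15, -0.61, 1.69, 0.98] [-0.4, 0.72, 1.51, 0.59, 1.24, -0.69]
0.43 0.6486943228014059 176.6 5 0 14 75 2.53 [0.43, 0.71, 1.55, 0.05, 0.96, -1.11] [-0.18, 1.28, 2.02, 1.67, 1.5, 1.42] 
     0.7321866636964751 -105 55 1 90 1.75 [0.73, 1.11, 1.02, -0.49, 1.85, 1.06] [-0.4, 0.72, 1.51, 0.59, 1.24, -0.69]
0.42 0.5716125808323487 -3.4 5 0 14 90 1.47 [0.51, 0.64, 1.73, -0.07, 0.69, 2.19] [-0.17, 1.22, 1.82, 1.4, 1.5, 1.67] 
     0.6063794231444957 -90 55 1 60 1.47 [0.8, 1.07, 1.15, -0.61, 1.69, 0.98] [-0.43, 0.63, 1.76, 0.84, 0.88, -0.5]
```

```bash
cat > path.py <<'E'
from kin import *
from scipy.spatial.transform import Slerp
def chk(R1,g1,R2,g2,n=12,grasp=True,pr=True):
    S=Slerp([0,1],Ro.from_matrix([R1,R2]));out=[]
    for a in np.linspace(0,1,n+1):
        q=ik(S(a).as_matrix(),np.array(g1)*(1-a)+np.array(g2)*a,grasp);out.append(q)
    good=all(ok(q) for q in out); 
    if good: st=np.abs(np.diff(out,axis=0)).max(0)
    print("OK" if good else "BAD", "ang",np.degrees((Ro.from_matrix(R1).inv()*Ro.from_matrix(R2)).magnitude()).round(0), "maxstep",st.round(2) if good else [None if q is None else q.round(2).tolist() for q in out])
    if good:
        o=np.array(out);print("  min",o.min(0).round(2),"max",o.max(0).round(2))
E
python3 - <<'E'
from path import *
R0=Ro.from_rotvec([0.5535,1.8844,-2.0088]).as_matrix();g0=np.array([431.7,60.85,185])-18.8*R0[:,1]
psi=-93.4;th=45
A=roll(hd(psi,th));H=np.array([np.cos(np.radians(psi)),np.sin(np.radians(psi)),0])
gp=np.array([486,311,42])-8*H; pre=gp-110*A[:,1];print("pre",pre)
for sgn,A in((0,A),(1,roll(A))):
  print("to pre");chk(R0,g0,A,[440,200,230]);chk(A,[440,200,230],A,pre);chk(A,pre,A,gp)
A=roll(hd(psi,th))
for B in(60,75,86.6,100):
    L=hd(B,90-th);print("B",B);up=gp+[0,0,110];chk(A,up,L,[486,311,143]);chk(L,[486,311,143],L,[486,311,33])
L=hd(86.6,45)
for F in(20,30,40,50,60,75):
    for f4 in (45,):
        Pq=hd(F,f4);print("F",F);chk(A,[486,311,180],Pq,[600,2,200]);chk(Pq,[600,2,200],Pq,[600,2,93])
E
```

```text
pre [491.08740427 396.6307553  119.78174593]
to pre
OK ang 110.0 maxstep [0.05 0.05 0.08 0.07 0.16 0.17]
  min [ 0.1   0.13  1.44 -0.56  0.3   0.84] max [ 0.67  0.6   2.23 -0.33  1.66  2.08]
OK ang 0.0 maxstep [0.02 0.03 0.05 0.01 0.02 0.01]
  min [ 0.67  0.6   0.97 -0.56  1.66  0.84] max [ 0.82  0.96  1.44 -0.48  1.84  0.91]
OK ang 0.0 maxstep [0.01 0.   0.02 0.   0.02 0.01]
  min [ 0.76  0.96  0.97 -0.51  1.6   0.9 ] max [ 0.82  0.97  1.2  -0.48  1.84  0.97]
to pre
BAD ang 91.0 maxstep [[0.1, 0.13, 2.23, -0.42, 0.3, 2.08], [0.23, 0.16, 2.2, -0.73, 0.4, 2.6], [0.35, 0.19, 2.16, -0.85, 0.53, 2.91], [0.45, 0.23, 2.11, -0.88, 0.66, 3.12], [0.53, 0.27, 2.05, -0.86, 0.8, -3.01], [0.58, 0.31, 1.98, -0.83, 0.92, -2.89], [0.63, 0.36, 1.91, -0.8, 1.04, -2.79], [0.65, 0.4, 1.84, -0.76, 1.16, -2.7], [0.67, 0.44, 1.76, -0.72, 1.27, -2.62], [0.68, 0.49, 1.68, -0.68, 1.37, -2.54], [0.68, 0.53, 1.6, -0.64, 1.47, -2.46], [0.68, 0.57, 1.52, -0.6, 1.57, -2.38], [0.67, 0.6, 1.44, -0.56, 1.66, -2.3]]
OK ang 0.0 maxstep [0.02 0.03 0.05 0.01 0.02 0.01]
  min [ 0.67  0.6   0.97 -0.56  1.66 -2.3 ] max [ 0.
[... 2215 characters left out ...]
1.02 1.77 0.89]
OK ang 0.0 maxstep [0.   0.02 0.01 0.02 0.01 0.03]
  min [-0.5   0.49  1.84  1.02  0.83 -0.8 ] max [-0.5   0.69  1.91  1.22  0.95 -0.49]
F 60
OK ang 93.0 maxstep [0.13 0.08 0.09 0.19 0.14 0.21]
  min [-0.51  0.39  1.16 -0.52  0.9  -0.53] max [0.75 0.8  1.75 0.92 1.77 0.87]
OK ang 0.0 maxstep [0.   0.02 0.01 0.01 0.01 0.02]
  min [-0.51  0.53  1.74  0.92  0.96 -0.77] max [-0.51  0.71  1.8   1.05  1.09 -0.53]
F 75
OK ang 91.0 maxstep [0.13 0.08 0.09 0.16 0.14 0.19]
  min [-0.5   0.42  1.16 -0.52  1.03 -0.59] max [0.75 0.8  1.64 0.79 1.77 0.86]
OK ang 0.0 maxstep [0.   0.01 0.01 0.01 0.01 0.01]
  min [-0.5   0.59  1.59  0.79  1.15 -0.77] max [-0.5   0.75  1.65  0.85  1.3  -0.59]
```

Run:
```python
from path import *
for n in("top3.npz","scene3.npz"):
    P=cloud(ld(n)).reshape(-1,3)
    k=(P[:,0]>300)&(P[:,0]<750)&(P[:,1]>540)&(P[:,1]<900)&(P[:,2]>90)&(P[:,2]<300)
    for z in range(90,300,30):
        s=P[k&(abs(P[:,2]-z)<15)]
        if len(s)>3:print(n,z,len(s),np.percentile(s,[1,99],0).round(0).tolist())
for th in(25,30,35,40,45):
    A=roll(hd(-93.4,th));H=np.array([np.cos(np.radians(-93.4)),np.sin(np.radians(-93.4)),0]);gp=np.array([486,311,42])-8*H
    print(th,"wrist",(gp-333.8*A[:,1]).round(0),low if 0 else "")
    L=hd(86.6,90-th);chk(A,gp+[0,0,110],L,[486,311,143]);chk(L,[486,311,143],L,[486,311,33])
```

```text
top3.npz 90 55 [[391.0, 603.0, 90.0], [593.0, 752.0, 105.0]]
top3.npz 120 184 [[384.0, 602.0, 105.0], [594.0, 741.0, 134.0]]
top3.npz 150 268 [[386.0, 601.0, 135.0], [597.0, 776.0, 165.0]]
top3.npz 180 594 [[387.0, 603.0, 165.0], [603.0, 783.0, 195.0]]
top3.npz 210 703 [[393.0, 630.0, 196.0], [590.0, 796.0, 225.0]]
top3.npz 240 837 [[407.0, 642.0, 225.0], [580.0, 791.0, 255.0]]
top3.npz 270 1854 [[430.0, 666.0, 255.0], [564.0, 800.0, 272.0]]
scene3.npz 90 105 [[403.0, 618.0, 90.0], [599.0, 687.0, 104.0]]
scene3.npz 120 250 [[396.0, 605.0, 105.0], [598.0, 689.0, 135.0]]
scene3.npz 150 325 [[395.0, 605.0, 135.0], [604.0, 837.0, 165.0]]
scene3.npz 180 496 [[393.0, 609.0, 165.0], [604.0, 839.0, 194.0]]
scene3.npz 210 396 [[407.0, 633.0, 195.0], [597.0, 705.0, 225.0]]
scene3.npz 240 439 [[419.0, 648.0, 226.0], [584.0, 715.0, 255.0]]
scene3.npz 270 808 [[439.0, 671.0, 256.0], [568.0, 804.0, 269.0]]
25 wrist [495. 460. 345.] 
OK ang 90.0 maxstep [0.08 0.08 0.07 0.2  0.12 0.24]
  min [-0.11  0.48  1.33 -0.33  0.84 -1.12] max [0.66 0.77 1.95 1.34 1.44 0.81]
OK ang 0.0 maxstep [0.   0.02 0.   
[... 585 characters left out ...]
2 0.   0.01 0.01 0.02]
  min [-0.05  0.67  1.93  1.23  0.99 -1.21] max [-0.05  0.9   1.95  1.38  1.05 -0.93]
40 wrist [499. 533. 298.] 
OK ang 90.0 maxstep [0.08 0.06 0.07 0.2  0.12 0.24]
  min [-0.01  0.49  1.2  -0.47  0.84 -0.82] max [0.74 0.8  1.91 1.16 1.67 0.88]
OK ang 0.0 maxstep [0.   0.02 0.   0.01 0.01 0.03]
  min [-0.01  0.62  1.91  1.16  0.91 -1.12] max [-0.01  0.85  1.94  1.34  0.99 -0.82]
45 wrist [500. 555. 278.] 
OK ang 90.0 maxstep [0.08 0.06 0.07 0.2  0.12 0.23]
  min [ 0.03  0.49  1.16 -0.51  0.84 -0.7 ] max [0.76 0.84 1.89 1.07 1.75 0.89]
OK ang 0.0 maxstep [0.   0.02 0.01 0.02 0.01 0.03]
  min [ 0.03  0.58  1.89  1.07  0.83 -1.01] max [ 0.03  0.81  1.93  1.27  0.93 -0.7 ]
```

```bash
cat > s2.py <<'E'
from search import *
th=30
out=[]
for x in range(180,340,20):
  for y in range(360,540,20):
    for B in range(0,180,10):
      L=hd(B,60);q=ik(L,[x,y,33]);m=marg(q);qu=ik(L,[x,y,120]);m=min(m,marg(qu))
      if m<.3:continue
      W=np.array([x,y,33])-333.8*L[:,1]
      if np.hypot(*W[:2])<180: continue
      # green clearance: perp distance from tool axis
      dv=np.array([353-x,261-y]);h=-np.array([np.cos(np.radians(B)),np.sin(np.radians(B))]);al=dv@h;pe=abs(dv[0]*h[1]-dv[1]*h[0])
      if 0<al<330 and pe<135:continue
      for t3 in(35,45,50):
        Cc=roll(hd(B+180,t3));q3=ik(Cc,[x,y,33]);m3=min(marg(q3),marg(ik(Cc,[x,y,150])))
        W3=np.array([x,y,33])-333.8*Cc[:,1]
        if m3<.3 or (W3[0]>280 and W3[1]>480):continue
        out.append((min(m,m3),x,y,B,t3,q.round(2).tolist(),q3.round(2).tolist(),W.round(0),W3.round(0)))
out.sort(key=lambda s:-s[0])
print(len(out))
for o in out[:12]:print(*o)
E
python3 s2.py
```

```text
154
0.6669271204999211 320 520 130 35 [0.43, 0.97, 1.64, 1.08, 1.25, -1.04] [1.2, 0.88, 1.35, -0.55, 1.28, 0.76] [506. 299. 200.] [197. 667. 306.]
0.6232168240315585 260 520 140 35 [0.5, 0.97, 1.65, 1.0, 1.29, -1.07] [1.3, 0.84, 1.47, -0.6, 1.19, 0.76] [481. 334. 200.] [113. 643. 306.]
0.6124187687757281 280 520 140 35 [0.49, 0.98, 1.6, 0.98, 1.32, -1.04] [1.28, 0.85, 1.46, -0.61, 1.18, 0.74] [501. 334. 200.] [133. 643. 306.]
0.6024206391348448 300 520 140 35 [0.47, 0.99, 1.56, 0.96, 1.34, -1.01] [1.25, 0.85, 1.44, -0.62, 1.17, 0.71] [521. 334. 200.] [153. 643. 306.]
0.5992223612979513 280 500 140 35 [0.46, 0.98, 1.63, 0.96, 1.31, -1.07] [1.27, 0.83, 1.51, -0.62, 1.14, 0.76] [501. 314. 200.] [133. 623. 306.]
0.5932545570300611 320 520 140 35 [0.46, 1.0, 1.51, 0.94, 1.37, -0.99] [1.22, 0.86, 1.43, -0.63, 1.17, 0.69] [541. 334. 200.] [173. 643. 306.]
0.5925141934568962 180 520 150 35 [0.61, 0.97, 1.69, 0.95, 1.3, -1.11] [1.45, 0.81, 1.57, -0.63, 1.12, 0.79] [430. 375. 200.] [ 14. 616. 306.]
0.5887630211694308 300 500 140 35 [0.44, 0.98, 1.59, 0.94, 1.34, -1.04] [1.24, 0.83, 1.5, -0.63, 1.14, 0.73] [521. 314. 200.] [153. 623. 306.]
0.5792139014149063 320 500 140 35 [0.43, 0.99, 1.54, 0.92, 1.37, -1.02] [1.21, 0.84, 1.48, -0.64, 1.13, 0.71] [541. 314. 200.] [173. 623. 306.]
0.5784295348453432 200 520 150 35 [0.59, 0.97, 1.65, 0.93, 1.32, -1.09] [1.42, 0.81, 1.57, -0.64, 1.1, 0.77] [450. 375. 200.] [ 34. 616. 306.]
0.5669761208288615 320 520 130 45 [0.43, 0.97, 1.64, 1.08, 1.25, -1.04] [1.25, 0.96, 1.28, -0.65, 1.43, 0.83] [506. 299. 200.] [168. 701. 269.]
0.5650753406187488 220 520 150 35 [0.57, 0.98, 1.61, 0.91, 1.35, -1.07] [1.39, 0.82, 1.56, -0.65, 1.09, 0.75] [470. 375. 200.] [ 54. 616. 306.]
```

Run:
```python
from search import *
for th in(30,40,45,50,55,60,65,70,75,80):
  for F in(-30,-20,-10,0,5,10,15,20):
    for fl in(0,1):
      R=hd(F,th); R=roll(R) if fl else R
      qs=[ik(R,[600,2,z]) for z in(93,140,190)]
      m=min(map(marg,qs))
      if m>.12: print(th,F,fl,round(m,2),*[q.round(2).tolist() for q in qs[::2]])
```

```text
30 -30 1 0.22 [0.06, 0.57, 1.92, -0.96, 0.34, -0.12] [0.06, 0.39, 1.84, -0.57, 0.53, -0.55]
30 15 0 0.15 [-0.23, 0.55, 1.98, 1.05, 0.27, 0.1] [-0.23, 0.37, 1.89, 0.54, 0.47, 0.64]
30 20 0 0.22 [-0.26, 0.56, 1.97, 1.04, 0.34, 0.02] [-0.26, 0.37, 1.88, 0.6, 0.53, 0.5]
40 10 0 0.15 [-0.24, 0.6, 2.12, 2.29, 0.35, -1.08] [-0.24, 0.38, 2.04, 1.32, 0.27, -0.06]
40 15 0 0.22 [-0.29, 0.6, 2.11, 2.07, 0.39, -0.97] [-0.29, 0.38, 2.03, 1.27, 0.36, -0.12]
40 20 0 0.29 [-0.33, 0.61, 2.09, 1.87, 0.43, -0.88] [-0.33, 0.39, 2.01, 1.22, 0.44, -0.16]
45 5 0 0.13 [-0.21, 0.65, 2.2, 2.7, 0.51, -1.39] [-0.21, 0.4, 2.12, 2.14, 0.25, -0.8]
45 5 1 0.13 [-0.21, 0.65, 2.2, 2.7, 0.51, 1.75] [-0.21, 0.4, 2.12, 2.14, 0.25, 2.34]
45 10 0 0.2 [-0.27, 0.65, 2.19, 2.49, 0.52, -1.31] [-0.27, 0.4, 2.11, 1.89, 0.32, -0.65]
45 10 1 0.2 [-0.27, 0.65, 2.19, 2.49, 0.52, 1.83] [-0.27, 0.4, 2.11, 1.89, 0.32, 2.49]
45 15 0 0.28 [-0.32, 0.65, 2.17, 2.29, 0.54, -1.23] [-0.32, 0.41, 2.09, 1.7, 0.4, -0.58]
45 15 1 0.28 [-0.32, 0.65, 2.17, 2.29, 0.54, 1.91] [-0.32, 0.41, 2.09, 1.7, 0.4, 2.57]
45 20 0 0.36 [-0.36, 0.65, 2.14, 2.09, 
[... 8964 characters left out ...]
[-0.32, 1.32, 2.41, 2.71, 1.94, -1.81] [-0.32, 1.02, 2.47, 2.74, 1.72, -1.71]
80 5 1 0.2 [-0.32, 1.32, 2.41, 2.71, 1.94, 1.34] [-0.32, 1.02, 2.47, 2.74, 1.72, 1.44]
80 10 0 0.22 [-0.41, 1.29, 2.39, 2.54, 1.85, -1.87] [-0.41, 1.0, 2.45, 2.57, 1.65, -1.74]
80 10 1 0.22 [-0.41, 1.29, 2.39, 2.54, 1.85, 1.27] [-0.41, 1.0, 2.45, 2.57, 1.65, 1.41]
80 15 0 0.26 [-0.49, 1.26, 2.36, 2.39, 1.75, -1.89] [-0.49, 0.97, 2.41, 2.4, 1.57, -1.73]
80 15 1 0.26 [-0.49, 1.26, 2.36, 2.39, 1.75, 1.25] [-0.49, 0.97, 2.41, 2.4, 1.57, 1.41]
80 20 0 0.31 [-0.56, 1.22, 2.31, 2.25, 1.64, -1.88] [-0.56, 0.94, 2.36, 2.25, 1.49, -1.69]
80 20 1 0.31 [-0.56, 1.22, 2.31, 2.25, 1.64, 1.27] [-0.56, 0.94, 2.36, 2.25, 1.49, 1.45]
```

Run:
```python
from path import *
H=lambda p:np.array([np.cos(np.radians(p)),np.sin(np.radians(p)),0])
A=roll(hd(-93.4,30));gp=np.array([486,311,42])-8*H(-93.4)
for (x,y,B) in((250,500,140),(280,500,130),(260,480,120),(300,500,140)):
  print("=====",x,y,B)
  L=hd(B,60);chk(A,gp+[0,0,140],L,[x,y,150]);chk(L,[x,y,150],L,[x,y,33])
  Pk=roll(hd(B+180,35));chk(L,[x,y,180],Pk,[x,y,180]);chk(Pk,[x,y,180],Pk,[x,y,33])
  for F in(5,15):
    Pl=hd(F,55);chk(Pk,[x,y,220],Pl,[560,2,220]);chk(Pl,[560,2,220],Pl,[600,2,93])
```

```text
===== 250 500 140
OK ang 102.0 maxstep [0.03 0.06 0.05 0.13 0.08 0.17]
  min [ 0.48  0.53  1.26 -0.38  1.22 -0.93] max [0.69 0.76 1.7  0.95 1.58 0.82]
OK ang 0.0 maxstep [0.   0.02 0.   0.   0.01 0.02]
  min [ 0.48  0.76  1.7   0.95  1.27 -1.11] max [ 0.48  0.97  1.7   0.99  1.39 -0.93]
OK ang 95.0 maxstep [0.08 0.07 0.03 0.16 0.08 0.16]
  min [ 0.48  0.45  1.45 -0.56  1.09 -0.88] max [1.31 0.71 1.69 0.94 1.43 0.63]
OK ang 0.0 maxstep [0.   0.02 0.01 0.01 0.02 0.01]
  min [ 1.31  0.62  1.45 -0.6   1.15  0.63] max [ 1.31  0.83  1.53 -0.56  1.39  0.79]
BAD ang 149.0 maxstep [[1.31, 0.58, 1.41, -0.55, 1.46, 0.59], [1.24, 0.49, 1.54, -0.55, 1.32, 0.75], [1.15, 0.42, 1.67, -0.56, 1.17, 0.91], [1.05, 0.34, 1.79, -0.59, 1.01, 1.06], [0.93, 0.28, 1.9, -0.62, 0.85, 1.2], [0.8, 0.23, 2.0, -0.66, 0.68, 1.34], [0.65, 0.19, 2.09, -0.72, 0.49, 1.49], [0.48, 0.18, 2.17, -0.82, 0.3, 1.65], [0.3, 0.18, 2.23, -1.14, 0.11, 2.05], [0.12, 0.21, 2.28, 2.92, 0.11, -1.95], [-0.04, 0.26, 2.31, 2.62, 0.29, -1.57], [-0.18, 0.32, 2.32, 2.56, 0.44, -1.41], [-0.28, 0.39, 2.32, 2.55, 0.57, -1.28]]
OK ang 0.0 maxst
[... 4946 characters left out ...]
.25  0.8   2.33  2.8   0.93 -1.28]
BAD ang 142.0 maxstep [[1.24, 0.59, 1.38, -0.57, 1.44, 0.52], [1.16, 0.51, 1.51, -0.56, 1.29, 0.66], [1.06, 0.43, 1.64, -0.55, 1.14, 0.79], [0.96, 0.35, 1.75, -0.54, 0.98, 0.91], [0.84, 0.29, 1.86, -0.54, 0.81, 1.0], [0.7, 0.24, 1.96, -0.52, 0.64, 1.07], [0.54, 0.2, 2.04, -0.46, 0.45, 1.08], [0.36, 0.18, 2.12, -0.27, 0.27, 0.95], [0.18, 0.19, 2.18, 0.52, 0.14, 0.21], [-0.01, 0.22, 2.23, 1.62, 0.21, -0.83], [-0.17, 0.26, 2.26, 1.92, 0.37, -1.08], [-0.31, 0.33, 2.28, 2.04, 0.52, -1.11], [-0.43, 0.39, 2.28, 2.1, 0.65, -1.07]]
OK ang 0.0 maxstep [0.   0.03 0.01 0.05 0.02 0.06]
  min [-0.43  0.39  2.27  2.1   0.65 -1.51] max [-0.38  0.79  2.29  2.47  0.9  -1.07]
```

Run:
```python
from path import *
H=lambda p:np.array([np.cos(np.radians(p)),np.sin(np.radians(p)),0])
A=roll(hd(-93.4,30));gp=np.array([486,311,42])-8*H(-93.4)
R0=Ro.from_rotvec([0.5535,1.8844,-2.0088]).as_matrix();g0=np.array([431.7,60.85,185])-18.8*R0[:,1]
print("approach");chk(R0,g0,A,gp+[0,0,120])
for (x,y,B) in((220,490,130),(240,500,120)):
  print("=====",x,y,B)
  L=hd(B,60);chk(A,gp+[0,0,140],L,[x,y,150]);chk(L,[x,y,150],L,[x,y,33])
  Pk=roll(hd(B+180,35));chk(L,[x,y,180],Pk,[x,y,180]);chk(Pk,[x,y,180],Pk,[x,y,33])
  M=hd(B,55);N=hd(70,55);Pl=hd(12,55)
  chk(Pk,[x,y,200],M,[x,y,200]);chk(M,[x,y,200],N,[450,200,220]);chk(Pk,[x,y,200],N,[450,200,220]);chk(N,[450,200,220],Pl,[580,2,190]);chk(Pl,[580,2,190],Pl,[600,2,93])
```

```text
approach
OK ang 103.0 maxstep [0.06 0.06 0.08 0.06 0.12 0.14]
  min [ 0.1   0.13  1.28 -0.42  0.3   0.83] max [ 0.69  0.7   2.23 -0.29  1.54  2.08]
===== 220 490 130
OK ang 98.0 maxstep [0.03 0.07 0.07 0.15 0.09 0.2 ]
  min [ 0.46  0.48  1.26 -0.38  1.09 -1.02] max [0.69 0.71 1.9  1.1  1.58 0.82]
OK ang 0.0 maxstep [0.   0.02 0.   0.01 0.01 0.02]
  min [ 0.46  0.71  1.9   1.1   1.14 -1.26] max [ 0.46  0.95  1.91  1.19  1.24 -1.02]
OK ang 95.0 maxstep [0.09 0.07 0.05 0.17 0.1  0.2 ]
  min [ 0.46  0.41  1.41 -0.48  0.99 -0.96] max [1.33 0.65 1.89 1.08 1.49 0.77]
OK ang 0.0 maxstep [0.   0.02 0.01 0.   0.02 0.01]
  min [ 1.33  0.64  1.41 -0.51  1.25  0.77] max [ 1.33  0.84  1.49 -0.48  1.49  0.9 ]
OK ang 90.0 maxstep [0.08 0.06 0.05 0.16 0.09 0.18]
  min [ 0.49  0.38  1.4  -0.48  1.03 -0.83] max [1.33 0.61 1.87 1.01 1.53 0.75]
OK ang 60.0 maxstep [0.08 0.02 0.05 0.03 0.02 0.02]
  min [-0.32  0.43  1.87  1.01  1.05 -0.93] max [ 0.49  0.57  2.14  1.23  1.24 -0.83]
OK ang 104.0 maxstep [0.18 0.08 0.1  0.28 0.14 0.31]
  min [-0.32  0.19  1.4  -0.48  0.66 -0.9 ] max [1.33 0.61 2.14 1.23 1.53
[... 815 characters left out ...]
.39 -0.43  1.59  0.95]
OK ang 90.0 maxstep [0.08 0.06 0.06 0.18 0.11 0.2 ]
  min [ 0.48  0.39  1.29 -0.44  0.96 -0.82] max [1.27 0.66 1.93 1.13 1.62 0.82]
OK ang 50.0 maxstep [0.07 0.02 0.04 0.01 0.01 0.03]
  min [-0.32  0.43  1.93  1.13  1.05 -0.93] max [ 0.48  0.55  2.15  1.23  1.13 -0.82]
OK ang 100.0 maxstep [0.18 0.09 0.11 0.28 0.15 0.31]
  min [-0.32  0.21  1.29 -0.44  0.68 -0.9 ] max [1.27 0.66 2.14 1.23 1.62 0.85]
OK ang 58.0 maxstep [0.03 0.01 0.02 0.13 0.03 0.04]
  min [-0.44  0.43  2.14  1.23  0.67 -1.25] max [-0.32  0.49  2.29  2.35  1.05 -0.9 ]
OK ang 0.0 maxstep [0.   0.03 0.   0.03 0.02 0.03]
  min [-0.36  0.49  2.28  2.35  0.67 -1.53] max [-0.34  0.79  2.29  2.57  0.91 -1.25]
```

```bash
cat > go.py <<'E'
from path import *
from rig import telemetry
H=lambda p:np.array([np.cos(np.radians(p)),np.sin(np.radians(p)),0])
A=roll(hd(-93.4,30));gp=np.array([486,311,42])-8*H(-93.4)
XY=(220,490);B=130;L=hd(B,60);Pk=roll(hd(B+180,35))
def to(R,g,k=10,o=None):
    o=o or telemetry.get_obs(); a,d=plan(o,R,g,True); print("t",o["t"],"total",a.tolist(),d.tolist(),"dist",np.linalg.norm(a).round(0),"ang",np.linalg.norm(d).round(2))
    for i in range(1,k+1): print("  ",i,(a*i/k).round(0).tolist(),(d*i/k).round(2).tolist())
E
python3 -c "
from go import *
to(A,gp+[0,0,110],16)"
```

```text
t 8.3 total [-16.9, 51.9, -253.5] [-0.034, -1.62, -0.773] dist 259.0 ang 1.8
   1 [-1.0, 3.0, -16.0] [-0.0, -0.1, -0.05]
   2 [-2.0, 6.0, -32.0] [-0.0, -0.2, -0.1]
   3 [-3.0, 10.0, -48.0] [-0.01, -0.3, -0.14]
   4 [-4.0, 13.0, -63.0] [-0.01, -0.4, -0.19]
   5 [-5.0, 16.0, -79.0] [-0.01, -0.51, -0.24]
   6 [-6.0, 19.0, -95.0] [-0.01, -0.61, -0.29]
   7 [-7.0, 23.0, -111.0] [-0.01, -0.71, -0.34]
   8 [-8.0, 26.0, -127.0] [-0.02, -0.81, -0.39]
   9 [-10.0, 29.0, -143.0] [-0.02, -0.91, -0.43]
   10 [-11.0, 32.0, -158.0] [-0.02, -1.01, -0.48]
   11 [-12.0, 36.0, -174.0] [-0.02, -1.11, -0.53]
   12 [-13.0, 39.0, -190.0] [-0.03, -1.22, -0.58]
   13 [-14.0, 42.0, -206.0] [-0.03, -1.32, -0.63]
   14 [-15.0, 45.0, -222.0] [-0.03, -1.42, -0.68]
   15 [-16.0, 49.0, -238.0] [-0.03, -1.52, -0.72]
   16 [-17.0, 52.0, -254.0] [-0.03, -1.62, -0.77]
```

```bash
python3 -m pendant '[{"offset":[-1,3,-16],"dr":[0,-0.1,-0.05]},{"offset":[-2,6,-32],"dr":[0,-0.2,-0.1]},{"offset":[-3,10,-48],"dr":[-0.01,-0.3,-0.14]},{"offset":[-4,13,-63],"dr":[-0.01,-0.4,-0.19]},{"offset":[-5,16,-79],"dr":[-0.01,-0.51,-0.24]},{"offset":[-6,19,-95],"dr":[-0.01,-0.61,-0.29]},{"offset":[-7,23,-111],"dr":[-0.01,-0.71,-0.34]},{"offset":[-8,26,-127],"dr":[-0.02,-0.81,-0.39]},{"offset":[-10,29,-143],"dr":[-0.02,-0.91,-0.43]},{"offset":[-11,32,-158],"dr":[-0.02,-1.01,-0.48]}]' 0.8
python3 -c "
from go import *
to(A,gp+[0,0,110],6)"
```

```text
t: 9.3
tool_pos: [466.8, 214.9, 155.3]
tcp_rot: [-0.869, 1.412, -1.92]
ft_force: [-0.4, 0.2, -0.4]
gripper_width: 72.9
t 9.3 total [-88.4, -4.0, -43.5] [-0.014, -0.608, -0.289] dist 99.0 ang 0.67
   1 [-15.0, -1.0, -7.0] [-0.0, -0.1, -0.05]
   2 [-29.0, -1.0, -14.0] [-0.0, -0.2, -0.1]
   3 [-44.0, -2.0, -22.0] [-0.01, -0.3, -0.14]
   4 [-59.0, -3.0, -29.0] [-0.01, -0.41, -0.19]
   5 [-74.0, -3.0, -36.0] [-0.01, -0.51, -0.24]
   6 [-88.0, -4.0, -44.0] [-0.01, -0.61, -0.29]
```

```bash
python3 -m pendant '[{"offset":[-12,0,-6],"dr":[0,-0.08,-0.04]},{"offset":[-24,-1,-12],"dr":[0,-0.17,-0.08]},{"offset":[-38,-2,-19],"dr":[-0.01,-0.26,-0.12]},{"offset":[-51,-2,-25],"dr":[-0.01,-0.35,-0.17]},{"offset":[-64,-3,-32],"dr":[-0.01,-0.44,-0.21]},{"offset":[-76,-3,-38],"dr":[-0.01,-0.52,-0.25]},{"offset":[-84,-4,-42],"dr":[-0.01,-0.58,-0.28]},{"offset":[-88,-4,-44],"dr":[-0.014,-0.608,-0.289]},{"offset":[-88,-4,-44],"dr":[-0.014,-0.608,-0.289]},{"offset":[-88,-4,-44],"dr":[-0.014,-0.608,-0.289]}]'
python3 - <<'E'
from go import *
from rig import optics
to(A,gp,5)
for n in("top","scene"):
    c=optics.read_camera(n); np.savez(n+"4.npz",**c)
    u0,v0=(120,140) if n=="top" else (240,90)
    cv2.imwrite(f"pics/{n}4.png",cv2.resize(c["image"][v0:v0+110,u0:u0+140,::-1],None,fx=2.8,fy=2.8*1.2,interpolation=cv2.INTER_CUBIC))
a=cv2.imread("pics/top4.png");b=cv2.imread("pics/scene4.png");cv2.imwrite("pics/ts4.png",np.hstack([a,b]))
E
```

```text
t: 10.3
tool_pos: [486.2, 308.4, 136.4]
tcp_rot: [-1.563, 0.973, -1.629]
ft_force: [-0.0, -0.9, -0.0]
gripper_width: 73.3
t 10.3 total [-56.2, 95.4, -0.8] [-0.001, -0.006, -0.002] dist 111.0 ang 0.01
   1 [-11.0, 19.0, -0.0] [-0.0, -0.0, -0.0]
   2 [-22.0, 38.0, -0.0] [-0.0, -0.0, -0.0]
   3 [-34.0, 57.0, -0.0] [-0.0, -0.0, -0.0]
   4 [-45.0, 76.0, -1.0] [-0.0, -0.0, -0.0]
   5 [-56.0, 95.0, -1.0] [-0.0, -0.01, -0.0]
```

View pics/ts4.png

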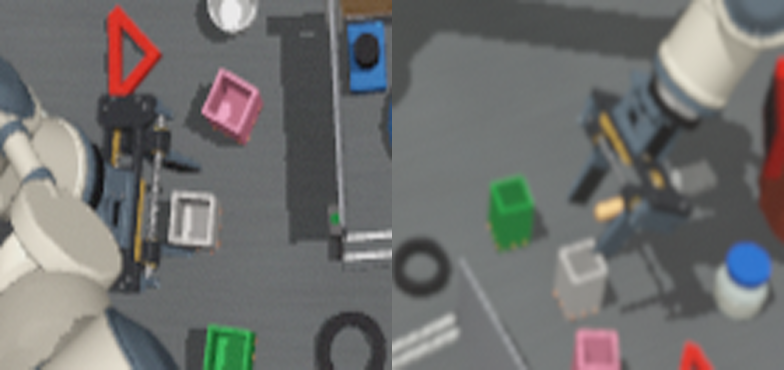

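The gripper straddles the pot's column. In the composite the pot is at (192,218), and the offset to the gripper is parallax from its height. Going down to grasp.

```bash
python3 -m pendant '[{"offset":[-7,12,0],"dr":[0,0,0]},{"offset":[-16,27,0],"dr":[0,0,0]},{"offset":[-26,44,0],"dr":[0,0,0]},{"offset":[-36,61,0],"dr":[0,0,0]},{"offset":[-45,76,-1],"dr":[0,0,0]},{"offset":[-51,87,-1],"dr":[0,0,0]},{"offset":[-55,93,-1],"dr":[0,0,0]},{"offset":[-56,95,-1],"dr":[0,0,0]},{"offset":[-56,95,-1],"dr":[0,0,0]},{"offset":[-56,95,-1],"dr":[0,0,0]}]'
python3 - <<'E'
from go import *
from rig import optics
to(A,gp,1)
c=optics.read_camera("scene"); np.savez("scene5.npz",**c)
cv2.imwrite("pics/scene5.png",cv2.resize(c["image"][110:220,250:390,::-1],None,fx=5.5,fy=5.5,interpolation=cv2.INTER_CUBIC))
E
```

```text
t: 11.4
tool_pos: [486.3, 310.3, 26.7]
tcp_rot: [-1.563, 0.972, -1.628]
ft_force: [-0.3, -0.3, 0.7]
gripper_width: 73.3
t 11.4 total [0.2, 1.3, -0.3] [-0.002, -0.005, -0.003] dist 1.0 ang 0.01
   1 [0.0, 1.0, -0.0] [-0.0, -0.0, -0.0]
```

View pics/scene5.png

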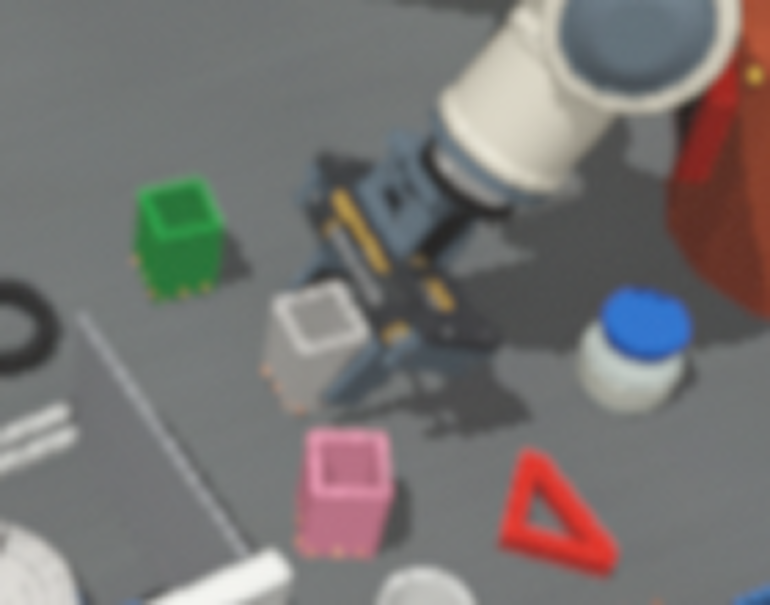

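```bash
python3 -m pendant '[{"offset":[0,0,0],"dr":[0,0,0]},{"offset":[0,0,0],"dr":[0,0,0]},{"offset":[0,0,0],"dr":[0,0,0]},{"offset":[0,0,0],"dr":[0,0,0]},{"offset":[0,0,0],"dr":[0,0,0]},{"offset":[0,0,0],"dr":[0,0,0]},{"offset":[0,0,0],"dr":[0,0,0]},{"offset":[-2,3,0],"dr":[0,0,0]},{"offset":[8,-13,0],"dr":[0,0,0]},{"offset":[15,-26,0],"dr":[0,0,0]}]' 0 45
python3 - <<'E'
from go import *
o=telemetry.get_obs();print(o["ft_force"].round(1),o["gripper_width"])
to(A,gp+[0,0,140],1)
to(L,[*XY,120],16)
E
```

```text
t: 12.45
tool_pos: [485.9, 310.0, 56.8]
tcp_rot: [-1.564, 0.972, -1.628]
ft_force: [0.4, -0.6, -3.5]
gripper_width: 49.6
[ 0.4 -0.6 -3.5] 49.62574587559182
t 12.45 total [54.6, -94.2, 0.4] [-0.001, -0.005, -0.002] dist 109.0 ang 0.01
   1 [55.0, -94.0, 0.0] [-0.0, -0.0, -0.0]
t 12.45 total [-124.2, -134.5, -287.7] [-0.222, -0.812, 1.487] dist 341.0 ang 1.71
   1 [-8.0, -8.0, -18.0] [-0.01, -0.05, 0.09]
   2 [-16.0, -17.0, -36.0] [-0.03, -0.1, 0.19]
   3 [-23.0, -25.0, -54.0] [-0.04, -0.15, 0.28]
   4 [-31.0, -34.0, -72.0] [-0.06, -0.2, 0.37]
   5 [-39.0, -42.0, -90.0] [-0.07, -0.25, 0.46]
   6 [-47.0, -50.0, -108.0] [-0.08, -0.3, 0.56]
   7 [-54.0, -59.0, -126.0] [-0.1, -0.36, 0.65]
   8 [-62.0, -67.0, -144.0] [-0.11, -0.41, 0.74]
   9 [-70.0, -76.0, -162.0] [-0.12, -0.46, 0.84]
   10 [-78.0, -84.0, -180.0] [-0.14, -0.51, 0.93]
   11 [-85.0, -92.0, -198.0] [-0.15, -0.56, 1.02]
   12 [-93.0, -101.0, -216.0] [-0.17, -0.61, 1.12]
   13 [-101.0, -109.0, -234.0] [-0.18, -0.66, 1.21]
   14 [-109.0, -118.0, -252.0] [-0.19, -0.71, 1.3]
   15 [-116.0, -126.0, -270.0] [-0.21, -0.76, 1.39]
   16 [-124.0, -134.0, -288.0] [-0.22, -0.81, 1.49]
```

```bash
python3 -m pendant '[{"offset":[6,-10,0],"dr":[0,0,0]},{"offset":[15,-26,0],"dr":[0,0,0]},{"offset":[26,-44,0],"dr":[0,0,0]},{"offset":[36,-62,0],"dr":[0,0,0]},{"offset":[45,-77,0],"dr":[0,0,0]},{"offset":[45,-82,-20],"dr":[-0.01,-0.05,0.1]},{"offset":[33,-90,-45],"dr":[-0.03,-0.1,0.2]},{"offset":[20,-98,-75],"dr":[-0.05,-0.17,0.32]},{"offset":[5,-106,-105],"dr":[-0.06,-0.24,0.44]},{"offset":[-10,-114,-135],"dr":[-0.08,-0.31,0.56]}]'
python3 - <<'E'
from go import *
to(L,[*XY,130],10)
E
```

```text
t: 13.45
tool_pos: [354.0, 384.7, 150.6]
tcp_rot: [-1.371, 1.177, -0.937]
ft_force: [-1.2, 0.2, -3.7]
gripper_width: 49.8
t 13.45 total [-143.0, 55.9, -109.8] [-0.139, -0.496, 0.924] dist 189.0 ang 1.06
   1 [-14.0, 6.0, -11.0] [-0.01, -0.05, 0.09]
   2 [-29.0, 11.0, -22.0] [-0.03, -0.1, 0.18]
   3 [-43.0, 17.0, -33.0] [-0.04, -0.15, 0.28]
   4 [-57.0, 22.0, -44.0] [-0.06, -0.2, 0.37]
   5 [-72.0, 28.0, -55.0] [-0.07, -0.25, 0.46]
   6 [-86.0, 34.0, -66.0] [-0.08, -0.3, 0.55]
   7 [-100.0, 39.0, -77.0] [-0.1, -0.35, 0.65]
   8 [-114.0, 45.0, -88.0] [-0.11, -0.4, 0.74]
   9 [-129.0, 50.0, -99.0] [-0.13, -0.45, 0.83]
   10 [-143.0, 56.0, -110.0] [-0.14, -0.5, 0.92]
```

```bash
python3 -m pendant '[{"offset":[-14,6,-11],"dr":[-0.01,-0.05,0.09]},{"offset":[-29,11,-22],"dr":[-0.03,-0.1,0.18]},{"offset":[-43,17,-33],"dr":[-0.04,-0.15,0.28]},{"offset":[-57,22,-44],"dr":[-0.06,-0.2,0.37]},{"offset":[-72,28,-55],"dr":[-0.07,-0.25,0.46]},{"offset":[-86,34,-66],"dr":[-0.08,-0.3,0.55]},{"offset":[-100,39,-77],"dr":[-0.1,-0.35,0.65]},{"offset":[-116,45,-89],"dr":[-0.11,-0.4,0.75]},{"offset":[-132,52,-101],"dr":[-0.13,-0.46,0.85]},{"offset":[-143,56,-110],"dr":[-0.139,-0.496,0.924]}]'
python3 - <<'E'
from go import *
from rig import optics
to(L,[*XY,45],10);to(L,[*XY,33],1)
for n in("top","scene"):
    c=optics.read_camera(n); np.savez(n+"6.npz",**c)
    u0,v0=(90,230) if n=="top" else (240,60)
    cv2.imwrite(f"pics/{n}6.png",cv2.resize(c["image"][v0:v0+110,u0:u0+140,::-1],None,fx=2.8,fy=2.8*1.2,interpolation=cv2.INTER_CUBIC))
a=cv2.imread("pics/top6.png");b=cv2.imread("pics/scene6.png");cv2.imwrite("pics/ts6.png",np.hstack([a,b]))
E
```

```text
t: 14.45
tool_pos: [210.6, 502.2, 118.7]
tcp_rot: [-0.902, 1.29, 0.135]
ft_force: [-0.5, -0.3, -4.5]
gripper_width: 49.9
t 14.45 total [71.5, 42.4, -0.5] [-0.001, -0.002, 0.001] dist 83.0 ang 0.0
   1 [7.0, 4.0, -0.0] [-0.0, -0.0, 0.0]
   2 [14.0, 8.0, -0.0] [-0.0, -0.0, 0.0]
   3 [21.0, 13.0, -0.0] [-0.0, -0.0, 0.0]
   4 [29.0, 17.0, -0.0] [-0.0, -0.0, 0.0]
   5 [36.0, 21.0, -0.0] [-0.0, -0.0, 0.0]
   6 [43.0, 25.0, -0.0] [-0.0, -0.0, 0.0]
   7 [50.0, 30.0, -0.0] [-0.0, -0.0, 0.0]
   8 [57.0, 34.0, -0.0] [-0.0, -0.0, 0.0]
   9 [64.0, 38.0, -0.0] [-0.0, -0.0, 0.0]
   10 [72.0, 42.0, -0.0] [-0.0, -0.0, 0.0]
t 14.45 total [81.8, 48.4, -0.5] [-0.001, -0.002, 0.001] dist 95.0 ang 0.0
   1 [82.0, 48.0, -0.0] [-0.0, -0.0, 0.0]
```

View pics/ts6.png

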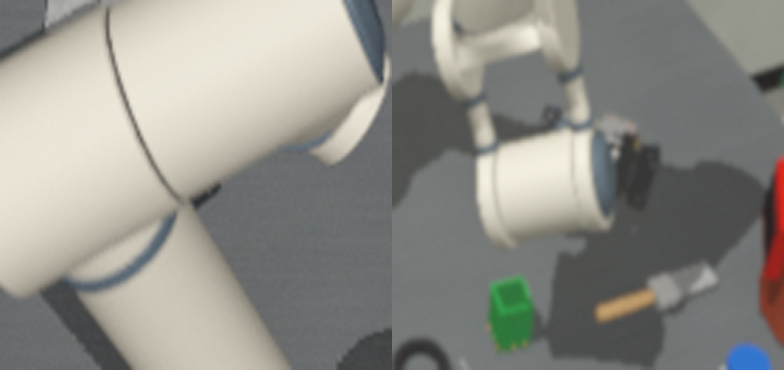

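```bash
python3 -m pendant '[{"offset":[6,4,0],"dr":[0,0,0]},{"offset":[16,9,0],"dr":[0,0,0]},{"offset":[28,16,0],"dr":[0,0,0]},{"offset":[40,24,0],"dr":[0,0,0]},{"offset":[51,30,0],"dr":[0,0,0]},{"offset":[61,36,0],"dr":[0,0,0]},{"offset":[69,41,0],"dr":[0,0,0]},{"offset":[74,44,0],"dr":[0,0,0]},{"offset":[76,45,0],"dr":[0,0,0]},{"offset":[77,45,0],"dr":[0,0,0]}]'
python3 - <<'E'
from go import *
o=telemetry.get_obs();print(o["ft_force"].round(1),(o["tool_pos"]-18.8*Ro.from_rotvec(o["tcp_rot"]).as_matrix()[:,1]).round(1))
E
```

```text
t: 15.55
tool_pos: [210.2, 501.6, 29.6]
tcp_rot: [-0.905, 1.291, 0.132]
ft_force: [-0.0, -0.0, -3.1]
gripper_width: 49.7
[-0.  -0.  -3.1] [220.6 489.2  39.1]
```

```bash
python3 -m pendant '[{"offset":[0.9,0.5,0],"dr":[0,0,0]},{"offset":[1.7,1.0,0],"dr":[0,0,0]},{"offset":[2.6,1.5,0],"dr":[0,0,0]},{"offset":[3.4,2.0,0],"dr":[0,0,0]},{"offset":[4.3,2.5,0],"dr":[0,0,0]},{"offset":[4.3,2.5,0],"dr":[0,0,0]},{"offset":[4.3,2.5,0],"dr":[0,0,0]},{"offset":[4.3,2.5,0],"dr":[0,0,0]},{"offset":[4.3,2.5,0],"dr":[0,0,0]},{"offset":[4.3,2.5,0],"dr":[0,0,0]}]'
python3 - <<'E'
from go import *
o=telemetry.get_obs();print(o["ft_force"].round(1),(o["tool_pos"]-18.8*Ro.from_rotvec(o["tcp_rot"]).as_matrix()[:,1]).round(1))
E
```

```text
t: 16.55
tool_pos: [210.2, 501.6, 24.9]
tcp_rot: [-0.905, 1.291, 0.132]
ft_force: [1.2, -2.4, 3.5]
gripper_width: 49.5
[ 1.2 -2.4  3.5] [220.6 489.2  34.4]
```

```bash
python3 -m pendant '[{"offset":[0.9,0.5,0],"dr":[0,0,0]},{"offset":[0.9,0.5,0],"dr":[0,0,0]},{"offset":[0.9,0.5,0],"dr":[0,0,0]},{"offset":[0.9,0.5,0],"dr":[0,0,0]},{"offset":[0.9,0.5,0],"dr":[0,0,0]},{"offset":[0.9,0.5,0],"dr":[0,0,0]},{"offset":[0.9,0.5,0],"dr":[0,0,0]},{"offset":[0.9,0.5,0],"dr":[0,0,0]},{"offset":[0.9,0.5,0],"dr":[0,0,0]},{"offset":[0.9,0.5,0],"dr":[0,0,0]}]'
python3 - <<'E'
from go import *
o=telemetry.get_obs();print(o["ft_force"].round(1),o["ft_torque"].round(2),(o["tool_pos"]-18.8*Ro.from_rotvec(o["tcp_rot"]).as_matrix()[:,1]).round(1))
E
```

```text
t: 17.55
tool_pos: [210.1, 501.7, 24.7]
tcp_rot: [-0.904, 1.291, 0.133]
ft_force: [4.7, -8.2, 14.8]
gripper_width: 49.8
[ 4.7 -8.2 14.8] [1.02 0.59 0.22] [220.6 489.2  34.2]
```

```bash
python3 -m pendant '[{"offset":[-0.9,-0.5,0],"dr":[0,0,0]},{"offset":[-0.9,-0.5,0],"dr":[0,0,0]},{"offset":[-0.9,-0.5,0],"dr":[0,0,0]},{"offset":[-0.9,-0.5,0],"dr":[0,0,0]},{"offset":[-0.9,-0.5,0],"dr":[0,0,0]},{"offset":[-0.9,-0.5,0],"dr":[0,0,0]},{"offset":[-1,-10,0],"dr":[0,0,0]},{"offset":[-1,-30,0],"dr":[0,0,0]},{"offset":[-1,-60,0],"dr":[0,0,0]},{"offset":[-1,-95,0],"dr":[0,0,0]}]' 0.8
python3 - <<'E'
from go import *
from rig import optics
o=telemetry.get_obs();print(o["ft_force"].round(1),o["gripper_width"])
chk(Ro.from_rotvec(o["tcp_rot"]).as_matrix(),o["tool_pos"]-18.8*Ro.from_rotvec(o["tcp_rot"]).as_matrix()[:,1],Pk,[213,498,150])
to(Pk,[213,498,150],16)
c=optics.read_camera("scene"); np.savez("scene7.npz",**c)
cv2.imwrite("pics/scene7.png",cv2.resize(c["image"][60:170,240:380,::-1],None,fx=5.5,fy=5.5,interpolation=cv2.INTER_CUBIC))
E
```

```text
t: 18.55
tool_pos: [262.7, 437.9, 72.9]
tcp_rot: [-0.906, 1.291, 0.132]
ft_force: [0.9, 0.4, -0.1]
gripper_width: 73.2
[ 0.9  0.4 -0.1] 73.2338837692241
OK ang 95.0 maxstep [0.11 0.09 0.07 0.19 0.13 0.25]
  min [ 0.3   0.49  1.42 -0.48  0.85 -1.16] max [1.34 0.85 1.89 1.   1.45 0.8 ]
t 18.55 total [-87.1, 27.0, 0.1] [0.005, -0.003, -1.654] dist 91.0 ang 1.65
   1 [-5.0, 2.0, 0.0] [0.0, -0.0, -0.1]
   2 [-11.0, 3.0, 0.0] [0.0, -0.0, -0.21]
   3 [-16.0, 5.0, 0.0] [0.0, -0.0, -0.31]
   4 [-22.0, 7.0, 0.0] [0.0, -0.0, -0.41]
   5 [-27.0, 8.0, 0.0] [0.0, -0.0, -0.52]
   6 [-33.0, 10.0, 0.0] [0.0, -0.0, -0.62]
   7 [-38.0, 12.0, 0.0] [0.0, -0.0, -0.72]
   8 [-44.0, 14.0, 0.0] [0.0, -0.0, -0.83]
   9 [-49.0, 15.0, 0.0] [0.0, -0.0, -0.93]
   10 [-54.0, 17.0, 0.0] [0.0, -0.0, -1.03]
   11 [-60.0, 19.0, 0.0] [0.0, -0.0, -1.14]
   12 [-65.0, 20.0, 0.0] [0.0, -0.0, -1.24]
   13 [-71.0, 22.0, 0.0] [0.0, -0.0, -1.34]
   14 [-76.0, 24.0, 0.0] [0.0, -0.0, -1.45]
   15 [-82.0, 25.0, 0.0] [0.0, -0.0, -1.55]
   16 [-87.0, 27.0, 0.0] [0.0, -0.0, -1.65]
```

View pics/scene7.png

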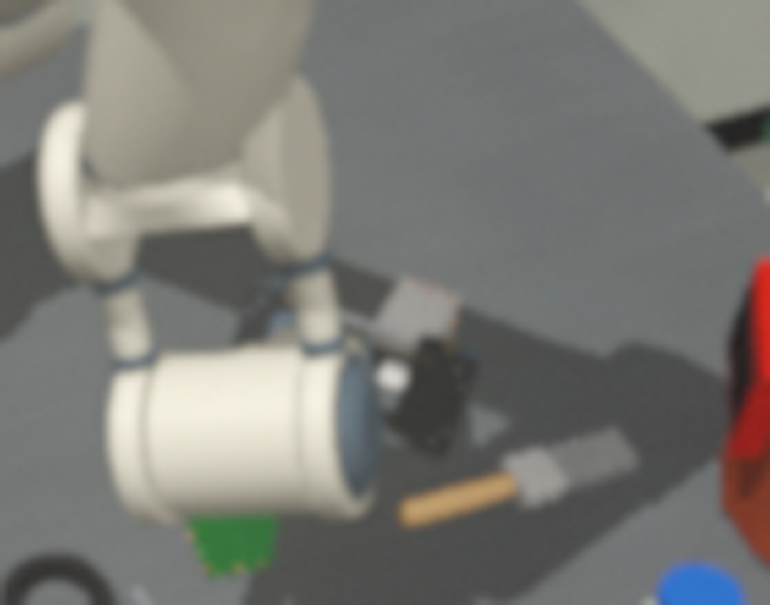

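```bash
python3 -m pendant '[{"offset":[-12,-5,0],"dr":[0,0,-0.06]},{"offset":[-30,-10,0],"dr":[0,0,-0.16]},{"offset":[-42,-10,0],"dr":[0,0,-0.27]},{"offset":[-50,-8,0],"dr":[0,0,-0.38]},{"offset":[-56,-4,0],"dr":[0,0,-0.49]},{"offset":[-60,0,0],"dr":[0,0,-0.6]},{"offset":[-64,4,0],"dr":[0,0,-0.71]},{"offset":[-67,8,0],"dr":[0,0,-0.82]},{"offset":[-70,11,0],"dr":[0,0,-0.93]},{"offset":[-73,14,0],"dr":[0,0,-1.04]}]'
python3 - <<'E'
from go import *
to(Pk,[213,498,150],6)
E
```

```text
t: 19.6
tool_pos: [232.3, 476.7, 129.6]
tcp_rot: [-1.462, 0.684, -0.686]
ft_force: [-0.5, -0.8, -1.1]
gripper_width: 72.9
t 19.6 total [-17.9, -5.0, -1.1] [0.002, -0.004, -0.609] dist 19.0 ang 0.61
   1 [-3.0, -1.0, -0.0] [0.0, -0.0, -0.1]
   2 [-6.0, -2.0, -0.0] [0.0, -0.0, -0.2]
   3 [-9.0, -2.0, -1.0] [0.0, -0.0, -0.3]
   4 [-12.0, -3.0, -1.0] [0.0, -0.0, -0.41]
   5 [-15.0, -4.0, -1.0] [0.0, -0.0, -0.51]
   6 [-18.0, -5.0, -1.0] [0.0, -0.0, -0.61]
```

```bash
python3 -m pendant '[{"offset":[-3,-1,0],"dr":[0,0,-0.09]},{"offset":[-5,-2,0],"dr":[0,0,-0.18]},{"offset":[-8,-2,0],"dr":[0,0,-0.28]},{"offset":[-11,-3,-1],"dr":[0,0,-0.38]},{"offset":[-14,-4,-1],"dr":[0,0,-0.47]},{"offset":[-16,-5,-1],"dr":[0,0,-0.55]},{"offset":[-18,-5,-1],"dr":[0.002,-0.004,-0.6]},{"offset":[-18,-5,-1],"dr":[0.002,-0.004,-0.609]},{"offset":[-18,-5,-1],"dr":[0.002,-0.004,-0.609]},{"offset":[-18,-5,-1],"dr":[0.002,-0.004,-0.609]}]'
python3 - <<'E'
from go import *
from rig import optics
to(Pk,[213.5,497.6,33],1)
for n in("top","scene"):
    c=optics.read_camera(n); np.savez(n+"8.npz",**c)
    u0,v0=(90,230) if n=="top" else (270,50)
    cv2.imwrite(f"pics/{n}8.png",cv2.resize(c["image"][v0:v0+110,u0:u0+110,::-1],None,fx=3.6,fy=3.6,interpolation=cv2.INTER_CUBIC))
a=cv2.imread("pics/top8.png");b=cv2.imread("pics/scene8.png");cv2.imwrite("pics/ts8.png",np.hstack([a,b]))
E
```

```text
t: 20.6
tool_pos: [219.8, 489.5, 133.9]
tcp_rot: [-1.681, 0.226, -1.138]
ft_force: [-0.1, 0.2, 0.0]
gripper_width: 72.9
t 20.6 total [-65.6, 96.0, 0.8] [0.002, 0.002, -0.006] dist 116.0 ang 0.01
   1 [-66.0, 96.0, 1.0] [0.0, 0.0, -0.01]
```

View pics/ts8.png

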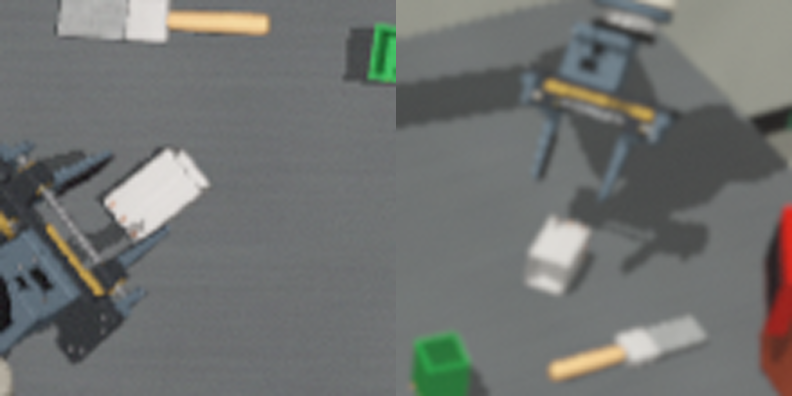

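Run:
```python
from h import *
for n,sx in(("top8.npz",0),("scene8.npz",1)):
    c=ld(n);P=cloud(c)
    m=(abs(P[...,2]-50)<(12 if not sx else 9))&(abs(P[...,0]-220)<75)&(abs(P[...,1]-490)<75)
    im=c["image"].astype(int); m&=(im.min(-1)>110)
    v,u=np.nonzero(m);p=np.array([w(c,a,b,50)[:2] for a,b in zip(u,v)],np.float32);print(n,len(p),cv2.minAreaRect(p))
f=lambda x,y:w(ld("top8.npz"),90+(x+.5)/3.6-.5,230+(y+.5)/3.6-.5,50)[:2].round(1)
print([f(*p).tolist() for p in((104,197),(135,238),(168,149),(206,185))])
a=cv2.resize(ld("top8.npz")["image"][262:302,112:152,::-1],None,fx=12,fy=12,interpolation=cv2.INTER_CUBIC);cv2.imwrite("pics/t8z.png",a)
```

```text
top8.npz 350 ((219.11607360839844, 490.4869689941406), (51.692909240722656, 75.1457290649414), 39.539154052734375)
scene8.npz 136 ((222.95770263671875, 495.47979736328125), (50.66596221923828, 78.07185363769531), 39.74747085571289)
[[218.4, 535.3], [181.6, 504.6], [263.4, 478.2], [231.0, 441.2]]
```

View pics/t8z.png

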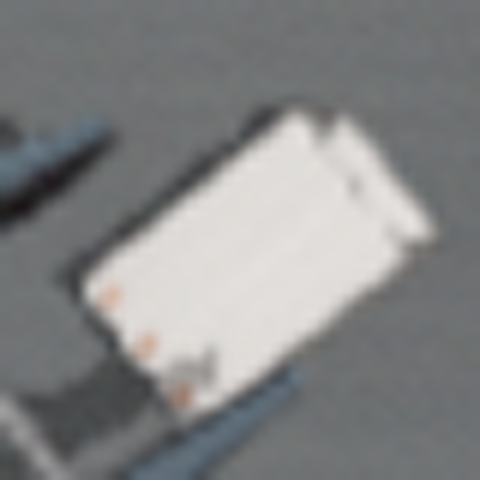

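```bash
python3 -m pendant '[{"offset":[-6,9,0],"dr":[0,0,0]},{"offset":[-15,22,0],"dr":[0,0,0]},{"offset":[-26,38,0],"dr":[0,0,0]},{"offset":[-37,54,0],"dr":[0,0,0]},{"offset":[-47,69,0],"dr":[0,0,-0.003]},{"offset":[-56,82,0],"dr":[0,0,-0.006]},{"offset":[-62,91,1],"dr":[0,0,-0.006]},{"offset":[-65,95,1],"dr":[0,0,-0.006]},{"offset":[-66,96,1],"dr":[0,0,-0.006]},{"offset":[-66,96,1],"dr":[0,0,-0.006]}]'
python3 - <<'E'
from go import *
to(Pk,[214.5,497,33],1)
E
```

```text
t: 21.7
tool_pos: [220.0, 490.3, 17.3]
tcp_rot: [-1.683, 0.219, -1.143]
ft_force: [-0.1, -0.0, 0.5]
gripper_width: 72.8
t 21.7 total [1.9, 0.9, 0.1] [0.001, 0.003, 0.001] dist 2.0 ang 0.0
   1 [2.0, 1.0, 0.0] [0.0, 0.0, 0.0]
```

```bash
python3 -m pendant '[{"offset":[0,0,0],"dr":[0,0,0]},{"offset":[0,0,0],"dr":[0,0,0]},{"offset":[0,0,0],"dr":[0,0,0]},{"offset":[0,0,0],"dr":[0,0,0]},{"offset":[0,0,0],"dr":[0,0,0]},{"offset":[0,0,0],"dr":[0,0,0]},{"offset":[0,0,0],"dr":[0,0,0]},{"offset":[0,0,0],"dr":[0,0,0]},{"offset":[0,0,0],"dr":[0,0,0]},{"offset":[0,0,0],"dr":[0,0,0]}]' 0 45
python3 - <<'E'
from go import *
o=telemetry.get_obs();R=Ro.from_rotvec(o["tcp_rot"]).as_matrix();g=o["tool_pos"]-18.8*R[:,1]
print("grasp",g.round(1),"b",37.5-((g-[218,492.7,0])@H(130)).round(1),o["ft_force"].round(1))
# pot pose in tool frame: z axis=-H(130), up side; centre of mouth
zp=-H(130); Rp=np.stack([[0,0,1],np.cross(zp,[0,0,1]),zp],1)
c=g+(g-0)*0; base=np.array([218,492.7,25])+37.5*H(130)
base=base-R[:,2]*((base-g)@R[:,2])   # centred between the jaws
np.savez("grip.npz",Rr=R.T@Rp,br=R.T@(base-o["tool_pos"]))
M=hd(B,55);chk(R,g+[0,0,165],M,[*XY,200]);
for F in(8,12):
    Pl=hd(F,55); Rpl=Pl@(R.T@Rp); print("pot z final",Rpl[:,2].round(3)); rim=np.array([600.3,2.5,50])
    tcp=rim-75*Rpl[:,2]-Pl@(R.T@(base-o["tool_pos"])); print(F,"TCP",tcp.round(1),"grasp",(tcp-18.8*Pl[:,1]).round(1))
to(R,g+[0,0,165],1); to(M,[*XY,200],1)
E
```

```text
t: 22.7
tool_pos: [220.0, 490.1, 17.3]
tcp_rot: [-1.683, 0.219, -1.143]
ft_force: [-1.8, 1.0, 7.2]
gripper_width: 49.6
grasp [213.1 498.4  32.7] b 29.9 [-1.8  1.   7.2]
OK ang 90.0 maxstep [0.08 0.06 0.05 0.16 0.1  0.18]
  min [ 0.49  0.38  1.38 -0.48  1.03 -0.83] max [1.34 0.63 1.87 1.01 1.54 0.75]
pot z final [ 0.001  0.002 -1.   ]
8 TCP [607.9   3.4  84.3] grasp [592.6   1.3  95.1]
pot z final [ 0.001  0.002 -1.   ]
12 TCP [607.8   4.   84.3] grasp [592.7   0.8  95.1]
t 22.7 total [94.8, -135.1, -0.5] [0.0, 0.0, 0.0] dist 165.0 ang 0.0
   1 [95.0, -135.0, -0.0] [0.0, 0.0, 0.0]
t 22.7 total [86.2, -149.5, -0.6] [0.004, 0.001, 1.572] dist 173.0 ang 1.57
   1 [86.0, -150.0, -1.0] [0.0, 0.0, 1.57]
```

```bash
python3 -m pendant '[{"offset":[4,-6,0],"dr":[0,0,0]},{"offset":[13,-18,0],"dr":[0,0,0]},{"offset":[26,-37,0],"dr":[0,0,0]},{"offset":[42,-60,0],"dr":[0,0,0]},{"offset":[58,-83,0],"dr":[0,0,0.03]},{"offset":[72,-105,0],"dr":[0,0,0.1]},{"offset":[82,-122,0],"dr":[0,0,0.2]},{"offset":[86,-135,0],"dr":[0,0,0.32]},{"offset":[86,-144,0],"dr":[0,0,0.45]},{"offset":[86,-150,0],"dr":[0,0,0.58]}]'
python3 - <<'E'
from go import *
o=telemetry.get_obs();R=Ro.from_rotvec(o["tcp_rot"]).as_matrix();g=o["tool_pos"]-18.8*R[:,1]
M=hd(B,55);N=hd(70,55)
print(o["ft_force"].round(1),o["gripper_width"],g)
to(M,[*XY,200],1);to(N,[450,200,220],1)
chk(R,g,N,[450,200,220]); M2=hd(110,55);to(M2,[300,400,210],8);chk(R,g,M2,[300,400,210]);chk(M2,[300,400,210],N,[450,200,220])
E
```

```text
t: 23.7
tool_pos: [210.1, 503.2, 191.7]
tcp_rot: [-1.473, 0.661, -0.699]
ft_force: [-1.4, -0.2, -4.4]
gripper_width: 50.0
[-1.4 -0.2 -4.4] 50.032770723321505 [209.78305192 503.53416342 210.48467851]
t 23.7 total [1.0, 2.5, -0.9] [0.001, 0.003, 0.986] dist 3.0 ang 0.99
   1 [1.0, 2.0, -1.0] [0.0, 0.0, 0.99]
t 23.7 total [379.1, -7.7, 1.2] [0.491, 0.974, 0.891] dist 379.0 ang 1.41
   1 [379.0, -8.0, 1.0] [0.49, 0.97, 0.89]
OK ang 81.0 maxstep [0.14 0.05 0.09 0.15 0.1  0.16]
  min [-0.32  0.23  1.56 -0.03  0.78 -0.9 ] max [1.08 0.43 2.14 1.23 1.18 0.39]
t 23.7 total [122.5, -4.3, 7.5] [0.165, 0.327, 0.975] dist 123.0 ang 1.04
   1 [15.0, -1.0, 1.0] [0.02, 0.04, 0.12]
   2 [31.0, -1.0, 2.0] [0.04, 0.08, 0.24]
   3 [46.0, -2.0, 3.0] [0.06, 0.12, 0.37]
   4 [61.0, -2.0, 4.0] [0.08, 0.16, 0.49]
   5 [77.0, -3.0, 5.0] [0.1, 0.2, 0.61]
   6 [92.0, -3.0, 6.0] [0.12, 0.25, 0.73]
   7 [107.0, -4.0, 7.0] [0.14, 0.29, 0.85]
   8 [122.0, -4.0, 8.0] [0.16, 0.33, 0.98]
OK ang 60.0 maxstep [0.08 0.04 0.05 0.11 0.06 0.13]
  min [ 0.21  0.33  1.56 -0.03  0.95 -0.88] max [1.08 0.5  2.02 1.08 1.18 0.39]
OK ang 40.0 maxstep [0.05 0.01 0.02 0.02 0.01 0.01]
  min [-0.32  0.43  2.02  1.08  1.05 -0.92] max [ 0.21  0.5   2.14  1.23  1.16 -0.88]
```

```bash
python3 -m pendant '[{"offset":[12,0,0],"dr":[0.01,0.03,0.03]},{"offset":[36,-1,0],"dr":[0.05,0.09,0.09]},{"offset":[64,-1,0],"dr":[0.08,0.17,0.15]},{"offset":[92,-2,0],"dr":[0.12,0.24,0.22]},{"offset":[120,-3,0],"dr":[0.16,0.31,0.29]},{"offset":[148,-3,0],"dr":[0.19,0.38,0.35]},{"offset":[176,-4,1],"dr":[0.23,0.45,0.42]},{"offset":[204,-4,1],"dr":[0.27,0.53,0.48]},{"offset":[232,-5,1],"dr":[0.3,0.6,0.55]},{"offset":[260,-5,1],"dr":[0.34,0.67,0.62]}]'
python3 - <<'E'
from go import *
N=hd(70,55);to(N,[450,200,220],5)
o=telemetry.get_obs();print(o["joint_positions"].round(2))
E
```

```text
t: 24.7
tool_pos: [379.4, 303.7, 204.1]
tcp_rot: [-0.633, 1.357, -0.763]
ft_force: [0.7, 0.8, -4.1]
gripper_width: 49.8
t 24.7 total [70.8, -50.1, 78.8] [0.148, 0.304, 0.273] dist 117.0 ang 0.43
   1 [14.0, -10.0, 16.0] [0.03, 0.06, 0.05]
   2 [28.0, -20.0, 32.0] [0.06, 0.12, 0.11]
   3 [42.0, -30.0, 47.0] [0.09, 0.18, 0.16]
   4 [57.0, -40.0, 63.0] [0.12, 0.24, 0.22]
   5 [71.0, -50.0, 79.0] [0.15, 0.3, 0.27]
[ 0.08  0.26  2.09  0.94  0.84 -0.59]
```

```bash
python3 -m pendant '[{"offset":[11,-8,12],"dr":[0.02,0.05,0.04]},{"offset":[22,-16,25],"dr":[0.05,0.1,0.09]},{"offset":[34,-24,38],"dr":[0.07,0.15,0.13]},{"offset":[46,-32,51],"dr":[0.1,0.2,0.18]},{"offset":[56,-40,63],"dr":[0.12,0.24,0.22]},{"offset":[65,-46,72],"dr":[0.14,0.28,0.25]},{"offset":[70,-49,78],"dr":[0.147,0.3,0.27]},{"offset":[71,-50,79],"dr":[0.148,0.304,0.273]},{"offset":[71,-50,79],"dr":[0.148,0.304,0.273]},{"offset":[71,-50,79],"dr":[0.148,0.304,0.273]}]'
python3 - <<'E'
from go import *
from rig import optics
Pl=hd(10,55);to(Pl,[580,1,195],12)
o=telemetry.get_obs();R=Ro.from_rotvec(o["tcp_rot"]).as_matrix();g=o["tool_pos"]-18.8*R[:,1]
chk(R,g,Pl,[580,1,195],12)
c=optics.read_camera("scene");cv2.imwrite("pics/s10.png",cv2.resize(c["image"][90:260,160:390,::-1],None,fx=3.4,fy=3.4,interpolation=cv2.INTER_CUBIC))
E
```

```text
t: 25.7
tool_pos: [454.1, 215.9, 207.7]
tcp_rot: [-0.219, 1.608, -0.749]
ft_force: [0.4, -0.3, -3.9]
gripper_width: 49.3
t 25.7 total [106.7, -110.6, 204.6] [0.86, 0.604, 0.005] dist 256.0 ang 1.05
   1 [9.0, -9.0, 17.0] [0.07, 0.05, 0.0]
   2 [18.0, -18.0, 34.0] [0.14, 0.1, 0.0]
   3 [27.0, -28.0, 51.0] [0.22, 0.15, 0.0]
   4 [36.0, -37.0, 68.0] [0.29, 0.2, 0.0]
   5 [44.0, -46.0, 85.0] [0.36, 0.25, 0.0]
   6 [53.0, -55.0, 102.0] [0.43, 0.3, 0.0]
   7 [62.0, -65.0, 119.0] [0.5, 0.35, 0.0]
   8 [71.0, -74.0, 136.0] [0.57, 0.4, 0.0]
   9 [80.0, -83.0, 153.0] [0.64, 0.45, 0.0]
   10 [89.0, -92.0, 170.0] [0.72, 0.5, 0.0]
   11 [98.0, -101.0, 188.0] [0.79, 0.55, 0.0]
   12 [107.0, -111.0, 205.0] [0.86, 0.6, 0.0]
OK ang 60.0 maxstep [0.03 0.01 0.03 0.14 0.04 0.05]
  min [-0.43  0.43  2.14  1.23  0.64 -1.26] max [-0.32  0.48  2.29  2.41  1.05 -0.9 ]
```

View pics/s10.png

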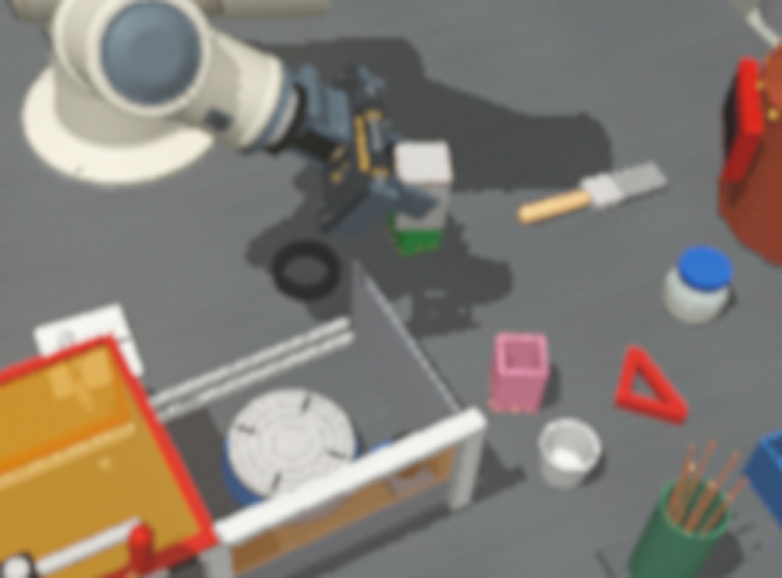

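```bash
python3 -m pendant '[{"offset":[5,-7,9],"dr":[0.04,0.03,0]},{"offset":[13,-17,26],"dr":[0.11,0.08,0]},{"offset":[22,-27,43],"dr":[0.18,0.13,0]},{"offset":[31,-36,61],"dr":[0.26,0.18,0]},{"offset":[40,-45,79],"dr":[0.33,0.23,0]},{"offset":[49,-53,97],"dr":[0.41,0.29,0]},{"offset":[58,-62,114],"dr":[0.48,0.34,0]},{"offset":[67,-71,131],"dr":[0.55,0.39,0]},{"offset":[76,-80,148],"dr":[0.62,0.44,0]},{"offset":[85,-89,165],"dr":[0.69,0.49,0]}]'
python3 - <<'E'
from go import *
Pl=hd(10,55);to(Pl,[580,1,170],5)
E
```

```text
t: 26.75
tool_pos: [568.0, 43.3, 188.8]
tcp_rot: [0.504, 1.691, -1.387]
ft_force: [1.0, 0.3, -2.2]
gripper_width: 49.8
t 26.75 total [17.6, 26.0, 46.9] [0.163, 0.111, 0.009] dist 56.0 ang 0.2
   1 [4.0, 5.0, 9.0] [0.03, 0.02, 0.0]
   2 [7.0, 10.0, 19.0] [0.07, 0.04, 0.0]
   3 [11.0, 16.0, 28.0] [0.1, 0.07, 0.01]
   4 [14.0, 21.0, 38.0] [0.13, 0.09, 0.01]
   5 [18.0, 26.0, 47.0] [0.16, 0.11, 0.01]
```

```bash
python3 -m pendant '[{"offset":[4,5,9],"dr":[0.03,0.02,0]},{"offset":[8,11,20],"dr":[0.07,0.05,0]},{"offset":[12,17,31],"dr":[0.11,0.07,0.01]},{"offset":[15,22,40],"dr":[0.14,0.09,0.01]},{"offset":[17,25,45],"dr":[0.155,0.105,0.009]},{"offset":[18,26,47],"dr":[0.163,0.111,0.009]},{"offset":[18,26,47],"dr":[0.163,0.111,0.009]},{"offset":[18,26,47],"dr":[0.163,0.111,0.009]},{"offset":[18,26,47],"dr":[0.163,0.111,0.009]},{"offset":[18,26,47],"dr":[0.163,0.111,0.009]}]'
cat > where.py <<'E'
from go import *
o=telemetry.get_obs();R=Ro.from_rotvec(o["tcp_rot"]).as_matrix();G=np.load("grip.npz")
Rp=R@G["Rr"];base=o["tool_pos"]+R@G["br"];rim=base+75*Rp[:,2]
print("est rim",rim.round(1),"potz",Rp[:,2].round(3),"F",o["ft_force"].round(1),"w",o["gripper_width"].round(1),"t",o["t"],o["joint_positions"].round(2))
tgt=np.array([600.3,2.5,50]); print("tool offset to put rim 50 up / 8 up / on:",*[(R.T@(tgt+[0,0,h]-rim)).round(1).tolist() for h in(50,8,0)], "1mm down:",(R.T@[0,0,-1.]).round(2))
E
python3 where.py
python3 - <<'E'
from go import *
from rig import optics
for n in("top","scene"):
    c=optics.read_camera(n); np.savez(n+"11.npz",**c)
    u0,v0=(225,110) if n=="top" else (190,150)
    cv2.imwrite(f"pics/{n}11.png",cv2.resize(c["image"][v0:v0+110,u0:u0+110,::-1],None,fx=3.6,fy=3.6,interpolation=cv2.INTER_CUBIC))
a=cv2.imread("pics/top11.png");b=cv2.imread("pics/scene11.png");cv2.imwrite("pics/ts11.png",np.hstack([a,b]))
E
```

```text
t: 27.75
tool_pos: [595.5, 5.0, 159.4]
tcp_rot: [0.687, 1.668, -1.518]
ft_force: [0.3, -0.6, -3.4]
gripper_width: 50.1Traceback (most recent call last):
  File "where.py", line 4, in <module>
    print("est rim",rim.round(1),"potz",Rp[:,2].round(3),"F",o["ft_force"].round(1),"w",o["gripper_width"].round(1),"t",o["t"],o["joint_positions"].round(2))
                                                                                        ^^^^^^^^^^^^^^^^^^^^^^^^
AttributeError: 'float' object has no attribute 'round'
```

View pics/ts11.png

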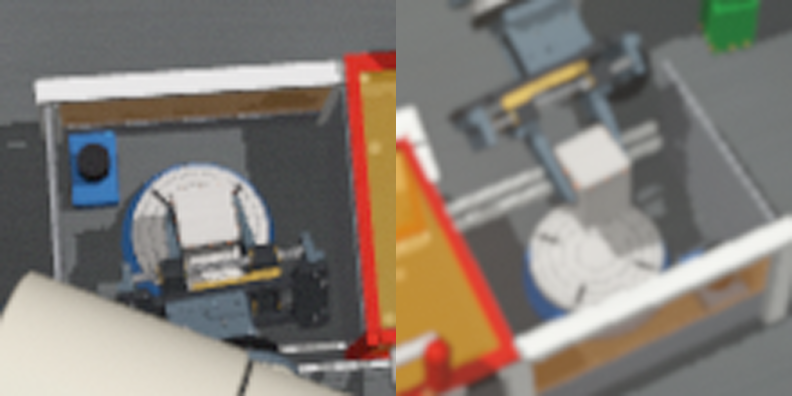

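```bash
sed -i 's/o\["gripper_width"\].round(1)/o["gripper_width"]/; s/"t",o\["t"\]/"base",base.round(1),"t",o["t"]/' where.py; python3 where.py
python3 - <<'E'
from go import *
o=telemetry.get_obs();R=Ro.from_rotvec(o["tcp_rot"]).as_matrix();G=np.load("grip.npz");base=o["tool_pos"]+R@G["br"]
for n in("top11.npz","scene11.npz"):
    c=ld(n);P=cloud(c);im=c["image"].astype(int)
    m=(abs(P[...,2]-base[2])<10)&(abs(P[...,0]-base[0])<45)&(abs(P[...,1]-base[1])<45)&(im.min(-1)>(150))&(im.max(-1)-im.min(-1)<40)
    m=m.astype(np.uint8);k,l,st,ce=cv2.connectedComponentsWithStats(m);i=1+st[1:,4].argmax()
    v,u=np.nonzero(l==i);p=np.array([w(c,a,b,base[2])[:2] for a,b in zip(u,v)],np.float32);print(n,len(p),np.median(P[v,u,2]),cv2.minAreaRect(p))
g=lambda x,y:(190+(x-396+.5)/3.6-.5,150+(y+.5)/3.6-.5); f=lambda x,y:(225+(x+.5)/3.6-.5,110+(y+.5)/3.6-.5)
for c,h,C in((ld("top11.npz"),f,[(178,195),(233,190),(242,240),(181,247)]),(ld("scene11.npz"),g,[(556,155),(600,125),(629,157),(592,188)])):
    q=np.array([w(c,*h(*p),base[2])[:2] for p in C]);print(q.round(0).tolist(),q.mean(0).round(1))
E
```

```text
est rim [588.1   3.8 125. ] potz [ 0.002  0.002 -1.   ] F [-0.2  0.5 -3.2] w 49.88329232181461 base [587.9   3.7 200. ] t 27.85 [-0.34  0.56  2.3   2.48  0.73 -1.36]
tool offset to put rim 50 up / 8 up / on: [13.8, 24.0, 3.5] [48.2, 48.0, 3.5] [54.8, 52.6, 3.5] 1mm down: [ 0.82  0.57 -0.  ]
top11.npz 249 199.4311424254983 ((589.5885009765625, 2.560699462890625), (49.45615768432617, 49.302490234375), 10.569279670715332)
scene11.npz 219 198.9610426134932 ((591.7653198242188, 7.372589111328125), (52.97513198852539, 54.82731246948242), 8.964929580688477)
[[607.0, 26.0], [612.0, -22.0], [568.0, -30.0], [561.0, 23.0]] [ 5.869e+02 -5.000e-01]
[[576.0, -22.0], [560.0, 27.0], [603.0, 38.0], [622.0, -5.0]] [590.4   9.6]
```

```bash
python3 -m pendant '[{"offset":[3,3,0.5],"dr":[0,0,0]},{"offset":[8,8,1],"dr":[0,0,0]},{"offset":[14,14,1.5],"dr":[0,0,0]},{"offset":[21,21,2],"dr":[0,0,0]},{"offset":[28,28,2.5],"dr":[0,0,0]},{"offset":[34,34,3],"dr":[0,0,0]},{"offset":[40,40,3.5],"dr":[0,0,0]},{"offset":[44,44,3.5],"dr":[0,0,0]},{"offset":[47,47,3.5],"dr":[0,0,0]},{"offset":[48,47.5,3.5],"dr":[0,0,0]}]'
python3 where.py
```

```text
t: 28.85
tool_pos: [607.5, 3.8, 92.2]
tcp_rot: [0.687, 1.668, -1.518]
ft_force: [-0.5, 0.0, -3.6]
gripper_width: 49.9
est rim [600.    2.5  57.9] potz [ 0.002  0.002 -1.   ] F [-0.5  0.  -3.6] w 49.93191448991655 base [599.9   2.4 132.9] t 28.85 [-0.33  0.77  2.31  2.61  0.91 -1.53]
tool offset to put rim 50 up / 8 up / on: [-34.7, -23.9, 0.1] [-0.3, 0.1, 0.1] [6.3, 4.7, 0.1] 1mm down: [0.82 0.57 0.  ]
```

Lowering 6 mm in small steps.

```bash
python3 -m pendant '[{"offset":[0.8,0.6,0],"dr":[0,0,0]},{"offset":[1.6,1.1,0],"dr":[0,0,0]},{"offset":[2.5,1.7,0],"dr":[0,0,0]},{"offset":[3.3,2.3,0],"dr":[0,0,0]},{"offset":[4.1,2.9,0],"dr":[0,0,0]},{"offset":[4.5,3.1,0],"dr":[0,0,0]},{"offset":[4.9,3.4,0],"dr":[0,0,0]},{"offset":[4.9,3.4,0],"dr":[0,0,0]},{"offset":[4.9,3.4,0],"dr":[0,0,0]},{"offset":[4.9,3.4,0],"dr":[0,0,0]}]'
python3 where.py
```

```text
t: 29.85
tool_pos: [607.5, 3.7, 86.7]
tcp_rot: [0.687, 1.668, -1.518]
ft_force: [1.1, -0.2, -3.7]
gripper_width: 49.6
est rim [600.    2.5  52.4] potz [ 0.002  0.002 -1.   ] F [ 1.1 -0.2 -3.7] w 49.59679816076271 base [599.8   2.3 127.4] t 29.85 [-0.33  0.79  2.31  2.62  0.93 -1.55]
tool offset to put rim 50 up / 8 up / on: [-39.2, -27.0, 0.0] [-4.7, -2.9, 0.0] [1.8, 1.6, 0.0] 1mm down: [ 0.82  0.57 -0.  ]
```

```bash
python3 -m pendant '[{"offset":[0.4,0.3,0],"dr":[0,0,0]},{"offset":[0.8,0.6,0],"dr":[0,0,0]},{"offset":[1.2,0.8,0],"dr":[0,0,0]},{"offset":[1.6,1.1,0],"dr":[0,0,0]},{"offset":[2.0,1.4,0],"dr":[0,0,0]},{"offset":[2.0,1.4,0],"dr":[0,0,0]},{"offset":[2.0,1.4,0],"dr":[0,0,0]},{"offset":[2.0,1.4,0],"dr":[0,0,0]},{"offset":[2.0,1.4,0],"dr":[0,0,0]},{"offset":[2.0,1.4,0],"dr":[0,0,0]}]'
python3 where.py
```

```text
t: 30.85
tool_pos: [607.5, 3.7, 84.4]
tcp_rot: [0.687, 1.668, -1.518]
ft_force: [-3.6, -1.1, 6.0]
gripper_width: 50.0
est rim [600.    2.5  50.1] potz [ 0.003  0.002 -1.   ] F [-3.6 -1.1  6. ] w 49.95431951786433 base [599.9   2.3 125.1] t 30.85 [-0.33  0.8   2.31  2.62  0.93 -1.55]
tool offset to put rim 50 up / 8 up / on: [-41.0, -28.3, 0.0] [-6.6, -4.3, 0.0] [-0.0, 0.3, 0.0] 1mm down: [ 0.82  0.57 -0.  ]
```

```bash
python3 -m pendant '[{"offset":[0,0,0],"dr":[0,0,0]},{"offset":[0,0,0],"dr":[0,0,0]},{"offset":[0,0,0],"dr":[0,0,0]},{"offset":[0,0,0],"dr":[0,0,0]},{"offset":[0,0,0],"dr":[0,0,0]},{"offset":[0,0,0],"dr":[0,0,0]},{"offset":[0,-5,0],"dr":[0,0,0]},{"offset":[0,-15,0],"dr":[0,0,0]},{"offset":[0,-30,0],"dr":[0,0,0]},{"offset":[0,-50,0],"dr":[0,0,0]}]' 0.75
python3 - <<'E'
from go import *
from rig import optics
to(hd(10,55),[592.7-.806*110,1-.142*110,95+110*.574],1)
for n in("top","scene"):
    c=optics.read_camera(n); np.savez(n+"12.npz",**c)
    u0,v0=(225,110) if n=="top" else (190,150)
    cv2.imwrite(f"pics/{n}12.png",cv2.resize(c["image"][v0:v0+110,u0:u0+110,::-1],None,fx=3.6,fy=3.6,interpolation=cv2.INTER_CUBIC))
    P=cloud(c);im=c["image"].astype(int)
    m=(abs(P[...,2]-125)<10)&(abs(P[...,0]-600)<45)&(abs(P[...,1]-2)<45)&(im.min(-1)>150)
    m=m.astype(np.uint8);k,l,st,ce=cv2.connectedComponentsWithStats(m);i=1+st[1:,4].argmax()
    v,u=np.nonzero(l==i);p=np.array([w(c,a,b,125)[:2] for a,b in zip(u,v)],np.float32);print(n,len(p),np.median(P[v,u,2]),cv2.minAreaRect(p))
a=cv2.imread("pics/top12.png");b=cv2.imread("pics/scene12.png");cv2.imwrite("pics/ts12.png",np.hstack([a,b]))
E
```

```text
t: 31.85
tool_pos: [566.1, -3.6, 113.5]
tcp_rot: [0.686, 1.668, -1.518]
ft_force: [0.2, -0.1, -0.6]
gripper_width: 68.7
t 31.85 total [-0.5, -58.4, -0.2] [0.005, 0.004, -0.002] dist 58.0 ang 0.01
   1 [-0.0, -58.0, -0.0] [0.0, 0.0, -0.0]Traceback (most recent call last):
  File "<stdin>", line 10, in <module>
ValueError: attempt to get argmax of an empty sequence
```

Run:
```python
from go import *
R=hd(10,55);g=np.array([592.7,1,95.]);D=R[:,1]
r2=g-150*D+[0,0,40];print(r2);to(R,r2,1);chk(R,g-52*D,R,r2)
b=np.radians(4.8);T=rot([0,0,-1],[np.sin(b),-np.cos(b),0])
hv=np.array([452.8,-184.5,235.]);chk(R,r2,T,hv);print(np.degrees(Ro.from_matrix(R.T@T).as_rotvec()))
```

```text
[471.69390738 -20.33663896 221.03646545]
t 31.9 total [-33.7, -118.7, 0.3] [0.005, 0.003, -0.0] dist 123.0 ang 0.01
   1 [-34.0, -119.0, 0.0] [0.0, 0.0, -0.0]
OK ang 0.0 maxstep [0.02 0.04 0.01 0.06 0.02 0.05]
  min [-0.61  0.36  2.41  2.18  0.78 -1.57] max [-0.4   0.73  2.5   2.57  0.96 -1.29]
OK ang 55.0 maxstep [0.01 0.09 0.08 0.34 0.16 0.36]
  min [-0.61  0.15  1.67 -0.    0.49 -1.29] max [-0.51  0.36  2.5   2.18  1.17  0.98]
[  2.49576641   4.79432266 -54.96104411]
```

```bash
python3 -m pendant '[{"offset":[0,-10,0],"dr":[0,0,0]},{"offset":[0,-25,0],"dr":[0,0,0]},{"offset":[-3,-43,0],"dr":[0,0,0]},{"offset":[-9,-62,0],"dr":[0,0,0]},{"offset":[-16,-80,0],"dr":[0,0,0]},{"offset":[-23,-96,0],"dr":[0,0,0]},{"offset":[-29,-108,0],"dr":[0,0,0]},{"offset":[-33,-116,0],"dr":[0,0,0]},{"offset":[-34,-119,0],"dr":[0,0,0]},{"offset":[-34,-119,0],"dr":[0,0,0]}]'
python3 - <<'E'
from go import *
from rig import optics
b=np.radians(4.8);T=rot([0,0,-1],[np.sin(b),-np.cos(b),0])
to(T,[452.8,-184.5,235],10)
for n in("top","scene"):
    c=optics.read_camera(n); np.savez(n+"13.npz",**c)
    u0,v0=(225,110) if n=="top" else (190,150)
    cv2.imwrite(f"pics/{n}13.png",cv2.resize(c["image"][v0:v0+110,u0:u0+110,::-1],None,fx=3.6,fy=3.6,interpolation=cv2.INTER_CUBIC))
    P=cloud(c);im=c["image"].astype(int)
    m=(abs(P[...,2]-125)<12)&(abs(P[...,0]-600)<45)&(abs(P[...,1]-2)<45)
    v,u=np.nonzero(m);p=np.array([w(c,a,b,125)[:2] for a,b in zip(u,v)],np.float32);print(n,len(p))
    if len(p)>5:print(np.median(P[v,u,2]),cv2.minAreaRect(p))
a=cv2.imread("pics/top13.png");b=cv2.imread("pics/scene13.png");cv2.imwrite("pics/ts13.png",np.hstack([a,b]))
E
```

```text
t: 32.9
tool_pos: [489.9, -17.8, 209.3]
tcp_rot: [0.687, 1.667, -1.518]
ft_force: [0.2, -0.0, -0.2]
gripper_width: 68.2
t 32.9 total [32.4, -58.3, 157.4] [0.045, 0.089, -0.961] dist 171.0 ang 0.97
   1 [3.0, -6.0, 16.0] [0.0, 0.01, -0.1]
   2 [6.0, -12.0, 31.0] [0.01, 0.02, -0.19]
   3 [10.0, -17.0, 47.0] [0.01, 0.03, -0.29]
   4 [13.0, -23.0, 63.0] [0.02, 0.04, -0.38]
   5 [16.0, -29.0, 79.0] [0.02, 0.04, -0.48]
   6 [19.0, -35.0, 94.0] [0.03, 0.05, -0.58]
   7 [23.0, -41.0, 110.0] [0.03, 0.06, -0.67]
   8 [26.0, -47.0, 126.0] [0.04, 0.07, -0.77]
   9 [29.0, -52.0, 142.0] [0.04, 0.08, -0.86]
   10 [32.0, -58.0, 157.0] [0.04, 0.09, -0.96]
top 248
124.36516021675644 ((599.7990112304688, 1.2797775268554688), (53.08187484741211, 52.99131393432617), 10.099327087402344)
scene 217
123.6646387941259 ((605.9180908203125, 5.308525085449219), (55.791709899902344, 53.102813720703125), 7.990952014923096)
```

View pics/ts13.png

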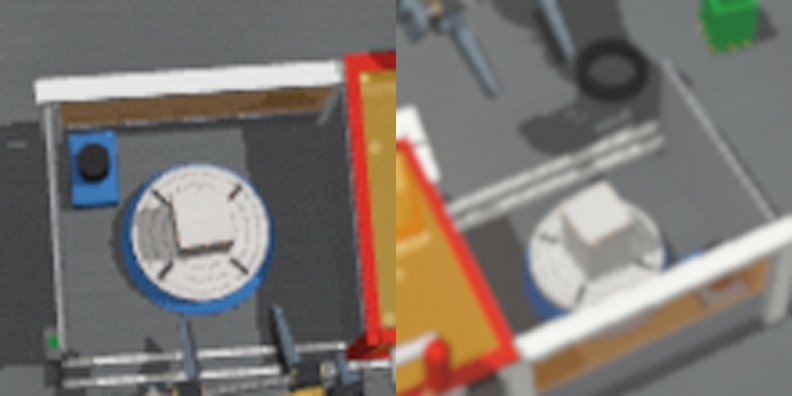

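The pot stands upright, mouth-down and centred to within about 1–2 mm. Next I'll go to the handle.

```bash
python3 -m pendant '[{"offset":[0,-10,8],"dr":[0,0,-0.06]},{"offset":[2,-18,22],"dr":[0.01,0.01,-0.15]},{"offset":[6,-24,38],"dr":[0.01,0.02,-0.25]},{"offset":[10,-29,55],"dr":[0.02,0.03,-0.35]},{"offset":[14,-34,72],"dr":[0.02,0.04,-0.45]},{"offset":[18,-40,90],"dr":[0.03,0.05,-0.56]},{"offset":[22,-45,108],"dr":[0.03,0.06,-0.67]},{"offset":[26,-50,126],"dr":[0.04,0.07,-0.77]},{"offset":[29,-54,142],"dr":[0.04,0.08,-0.87]},{"offset":[32,-58,157],"dr":[0.045,0.089,-0.961]}]'
python3 - <<'E'
from go import *
b=np.radians(4.8);T=rot([0,0,-1],[np.sin(b),-np.cos(b),0])
to(T,[452.8,-184.5,235],1);to(T,[452.8,-184.5,129.5],1)
E
```

```text
t: 34.0
tool_pos: [452.4, -186.6, 215.6]
tcp_rot: [0.08, 2.107, -2.039]
ft_force: [0.4, 1.4, -1.2]
gripper_width: 68.7
t 34.0 total [-0.7, -0.5, -2.0] [0.025, 0.025, -0.187] dist 2.0 ang 0.19
   1 [-1.0, -0.0, -2.0] [0.02, 0.02, -0.19]
t 34.0 total [19.0, 103.2, 0.3] [0.025, 0.025, -0.187] dist 105.0 ang 0.19
   1 [19.0, 103.0, 0.0] [0.02, 0.02, -0.19]
```

```bash
python3 -m pendant '[{"offset":[0,0,0],"dr":[0.01,0.01,-0.06]},{"offset":[0,0,-1],"dr":[0.02,0.02,-0.12]},{"offset":[-1,0,-2],"dr":[0.025,0.025,-0.187]},{"offset":[-1,0,-2],"dr":[0.025,0.025,-0.187]},{"offset":[-1,0,-2],"dr":[0.025,0.025,-0.187]},{"offset":[-1,0,-2],"dr":[0.025,0.025,-0.187]},{"offset":[-1,0,-2],"dr":[0.025,0.025,-0.187]},{"offset":[-1,0,-2],"dr":[0.025,0.025,-0.187]},{"offset":[-1,0,-2],"dr":[0.025,0.025,-0.187]},{"offset":[-1,0,-2],"dr":[0.025,0.025,-0.187]}]'
python3 - <<'E'
from go import *
b=np.radians(4.8);T=rot([0,0,-1],[np.sin(b),-np.cos(b),0])
to(T,[452.8,-184.5,235],1);to(T,[452.8,-184.5,129.5],1)
E
```

```text
t: 35.0
tool_pos: [454.3, -181.9, 216.1]
tcp_rot: [-0.087, 2.175, -2.171]
ft_force: [-0.5, -0.3, 1.1]
gripper_width: 68.5
t 35.0 total [1.7, -0.1, 2.5] [0.001, 0.004, -0.007] dist 3.0 ang 0.01
   1 [2.0, -0.0, 2.0] [0.0, 0.0, -0.01]
t 35.0 total [2.5, 105.4, 2.6] [0.001, 0.004, -0.007] dist 105.0 ang 0.01
   1 [2.0, 105.0, 3.0] [0.0, 0.0, -0.01]
```

```bash
python3 -m pendant '[{"offset":[1,9,1],"dr":[0,0,-0.007]},{"offset":[2,25,2],"dr":[0,0,-0.007]},{"offset":[2,43,3],"dr":[0,0,-0.007]},{"offset":[2,62,3],"dr":[0,0,-0.007]},{"offset":[2,80,3],"dr":[0,0,-0.007]},{"offset":[2,94,3],"dr":[0,0,-0.007]},{"offset":[2,102,3],"dr":[0,0,-0.007]},{"offset":[2,105,3],"dr":[0,0,-0.007]},{"offset":[2,105,3],"dr":[0,0,-0.007]},{"offset":[2,105,3],"dr":[0,0,-0.007]}]'
python3 -m pendant '[{"offset":[0,0,0],"dr":[0,0,0]},{"offset":[0,0,0],"dr":[0,0,0]},{"offset":[0,0,0],"dr":[0,0,0]},{"offset":[0,0,0],"dr":[0,0,0]},{"offset":[0,0,0],"dr":[0,0,0]},{"offset":[0,0,0],"dr":[0,0,0]},{"offset":[0,0,0],"dr":[0,0,0]},{"offset":[0,0,0],"dr":[0,0,0]},{"offset":[0,0,0],"dr":[0,0,0]},{"offset":[0,0,0],"dr":[0,0,0]}]' 0 15
```

```text
t: 36.0
tool_pos: [453.6, -184.9, 111.5]
tcp_rot: [-0.095, 2.177, -2.175]
ft_force: [-0.1, -0.0, -0.0]
gripper_width: 68.5
t: 37.0
tool_pos: [453.4, -184.8, 111.0]
tcp_rot: [-0.096, 2.178, -2.175]
ft_force: [-0.8, -0.5, 0.1]
gripper_width: 13.9
```

```bash
python3 -m pendant '[{"offset":[0,0,-8],"dr":[0,0,0]},{"offset":[0,0,-28],"dr":[0,0,0]},{"offset":[0,0,-56],"dr":[0,0,0]},{"offset":[-0.5,0,-88],"dr":[0,0,0]},{"offset":[-1,0,-122],"dr":[0,0,0]},{"offset":[-1,0,-156],"dr":[0,0,0]},{"offset":[-1.3,0,-190],"dr":[0,0,0]},{"offset":[-1.5,0,-222],"dr":[0,0,0]},{"offset":[-1.7,0,-246],"dr":[0,0,0]},{"offset":[-1.8,0,-260],"dr":[0,0,0]}]'
python3 -m pendant '[{"offset":[0,0,-2],"dr":[0,0,0]},{"offset":[0,0,-4],"dr":[0,0,0]},{"offset":[0,0,-6],"dr":[0,0,0]},{"offset":[0,0,-7],"dr":[0,0,0]},{"offset":[0,0,-8],"dr":[0,0,0]},{"offset":[0,0,-9],"dr":[0,0,0]},{"offset":[0,0,-9],"dr":[0,0,0]},{"offset":[0,0,-9],"dr":[0,0,0]},{"offset":[0,0,-9],"dr":[0,0,0]},{"offset":[0,0,-9],"dr":[0,0,0]}]'
```

```text
t: 38.0
tool_pos: [432.0, 76.0, 111.1]
tcp_rot: [-0.097, 2.177, -2.174]
ft_force: [4.0, -3.5, -13.2]
gripper_width: 13.5
t: 39.0
tool_pos: [431.4, 82.9, 111.2]
tcp_rot: [-0.096, 2.178, -2.175]
ft_force: [4.9, -1.9, -23.4]
gripper_width: 13.8
```

```bash
python3 -m pendant '[{"offset":[0,0,-1],"dr":[0,0,0]},{"offset":[0,0,-2],"dr":[0,0,0]},{"offset":[0,0,-3],"dr":[0,0,0]},{"offset":[0,0,-4],"dr":[0,0,0]},{"offset":[0,0,-4],"dr":[0,0,0]},{"offset":[0,0,-4],"dr":[0,0,0]},{"offset":[0,0,-4],"dr":[0,0,0]},{"offset":[0,0,-4],"dr":[0,0,0]},{"offset":[0,0,-4],"dr":[0,0,0]},{"offset":[0,0,-4],"dr":[0,0,0]}]'
```

```text
t: 40.0
tool_pos: [431.2, 85.0, 111.2]
tcp_rot: [-0.097, 2.174, -2.178]
ft_force: [5.9, -29.7, -21.5]
gripper_width: 15.2
```

```bash
python3 -m pendant '[{"offset":[0,0,1],"dr":[0,0,0]},{"offset":[0,0,1],"dr":[0,0,0]},{"offset":[0,0,1],"dr":[0,0,0]},{"offset":[0,0,1],"dr":[0,0,0]},{"offset":[0,0,1],"dr":[0,0,0]},{"offset":[0,0,1],"dr":[0,0,0]},{"offset":[0,-12,1],"dr":[0,0,0]},{"offset":[0,-35,1],"dr":[0,0,0]},{"offset":[0,-70,1],"dr":[0,0,0]},{"offset":[0,-110,1],"dr":[0,0,0]}]' 0.6
python3 -m pendant '[{"offset":[4,-5,0],"dr":[0,0,0]},{"offset":[10,-10,0],"dr":[0,0,0]},{"offset":[20,-15,0],"dr":[0,0,0]},{"offset":[30,-20,0],"dr":[0,0,0]},{"offset":[36,-20,0],"dr":[0,0,0]},{"offset":[40,-20,0],"dr":[0,0,0]},{"offset":[40,-20,0],"dr":[0,0,0]},{"offset":[40,-20,0],"dr":[0,0,0]},{"offset":[40,-20,0],"dr":[0,0,0]},{"offset":[40,-20,0],"dr":[0,0,0]}]'
python3 - <<'E'
from go import *
from rig import optics
o=telemetry.get_obs();print(o["ft_force"].round(1))
f=lambda x,y:(170+(x+.5)/4.4-.5,110+(y+.5)/4.4-.5)
for n in("top","scene"):
    c=optics.read_camera(n); np.savez(n+"14.npz",**c);cv2.imwrite(f"pics/{n}14.png",c["image"][:,:,::-1])
a=cv2.imread("pics/top14.png")[110:220,170:350];b=cv2.imread("pics/scene14.png")[130:270,150:380]
cv2.imwrite("pics/ts14.png",np.vstack([cv2.resize(a,(491,300),interpolation=cv2.INTER_CUBIC),cv2.resize(b,(491,299),interpolation=cv2.INTER_CUBIC)]))
E
```

```text
t: 41.0
tool_pos: [430.4, 86.2, 222.2]
tcp_rot: [-0.098, 2.179, -2.176]
ft_force: [1.0, 0.5, 1.0]
gripper_width: 55.0
t: 42.0
tool_pos: [391.6, 82.6, 241.3]
tcp_rot: [-0.096, 2.178, -2.175]
ft_force: [-0.5, 0.1, 0.4]
gripper_width: 54.8
[-0.5  0.1  0.4]
```

View pics/ts14.png

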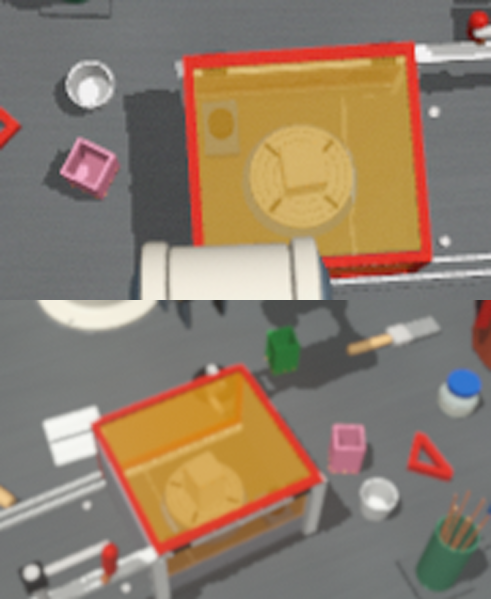

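Run:
```python
from rig import ticket
print(ticket.hand_in())
```

```text
the job is handed in; nothing more can be done
None
```

The job is done and handed in: the pot stands mouth-down on the turntable and the guard is shut. There is no verdict yet. It took about 42 s of the 72 s allowed.

**What I did**
- Slid the guard open by its handle until it hit its stop.
- Picked up the pot tilted and laid it on its side on clear bench.
- Regrasped the pot near its base, turned it mouth-down and lowered it onto the turntable until the wrist felt contact.
- Let go, slid the guard back until it hit the shut stop, and backed clear.

**What the last checks showed**
- **Pot:** it stands upright, with its top at about 124 mm against the expected 125 mm. The overhead view put its centre about 1 mm from the turntable's centre.
- **Disagreement:** the scene camera put the pot about 6 mm off instead. I took that as the camera's edge bias, since it was off by a few millimetres the same way elsewhere. Even 6 mm is within the 15 mm limit.
- **Guard:** the handle moved about 270 mm back, with about 30 N of push at the stop. The last pictures show it shut, though I did not measure the remaining gap.
- **Robot:** it touches nothing; wrist force was below 1 N at the end.
- **Other items:** those in the last views look where they were; I did not measure them.

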